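# Scoop the loose beads into the round dish

### The job

Take the bead scoop by its upright handle, scoop both round stone beads out of their tray together and tip them into the round rose-gold dish. Move the beads only with the scoop, never with the fingers, and let none drop onto the counter. Then stand the scoop upright on the open counter and let go.

Things in the scene. Friction and masses are not known exactly. Their poses are not given: they have to be found in the camera images.
- scoop: Loose 140 g scoop, stands on its flat bottom. Steel pan 72 (x) by 74 mm (y): 2 mm floor, open lip at x -36, 2 mm side walls 15 high in front, 27 behind, 30 mm back wall. Upright wooden handle behind it: centre x +45 (rear face +51), 12 thick in x, 26 wide in y, wood from 55 to 150 mm high; grip across x at about 125. Scoops towards its own -x. Origin: under the pan's centre; z up.
- bead_tray: Fixed black tray with the round beads (its twin holds cubes). Inner floor x -85 to 85, y -44 to 44 mm, 6 mm above the counter; outside x -103 to 89, y +-48; walls 34 mm high, upright, but the -x end leans outward 20 degrees from its foot at x -85. Beads lie in the -x half: set the scoop in the +x half, push to -x; they roll onto the pan there. Origin: below the floor's middle, on the counter.
- bead0: Round polished stone bead, loose, 22 mm diameter, about 15 g. Origin at its centre; its orientation means nothing.
- bead1: A second bead just like bead0.
- dish: Fixed round rose-gold plated dish (the square one nearby is not wanted): 132 mm across the rim, 100 mm at the foot, wall 3 mm, rim 36 mm above the counter, flat inner floor at 5 mm. Origin: centre of its underside, on the counter; z up.
Not all that is in view belongs to the job. Leave any green or red look-alike of the dish alone.

How it is judged:
On the way:
1. both beads lie in the pan of the scoop, and the scoop has been lifted clear of the tray (height (world z) of scoop above 0.05 m and x of bead0 in the frame of scoop between -0.04 and 0.04 m and y of bead0 in the frame of scoop between -0.037 and 0.037 m and z of bead0 in the frame of scoop between 0.005 and 0.04 m and x of bead1 in the frame of scoop between -0.04 and 0.04 m and y of bead1 in the frame of scoop between -0.037 and 0.037 m and z of bead1 in the frame of scoop between 0.005 and 0.04 m), for 0.2 s.
At the end, for the whole second after the job is handed in: Both round beads lie in the round dish (centres within 58 mm of its axis and lower than 45 mm above the counter, slower than 0.1 m/s), and the scoop stands on the counter, its underside less than 4 mm above it, upright within 10 degrees, released and at rest (horizontal distance between each of bead0, bead1 and dish below 0.058 m and height (world z) of each of bead0, bead1 below 0.045 m and linear speed of each of bead0, bead1 below 0.1 m/s and height (world z) of scoop below 0.004 m and angle between scoop's own z axis and vertical below 0.17 rad and linear speed of scoop below 0.03 m/s); the robot touches nothing.
It fails at once if the fingers touch a bead (contact force between the fingers and bead0 above 0.3 N or contact force between the fingers and bead1 above 0.3 N).
It fails at once if a bead drops onto the counter (height (world z) of any of bead0, bead1 below 0.0135 m).
It also fails if it takes over 64 s, if anything falls off the work surface, if the arm or the gripper's body presses on something with over 40 N, if the wrist force passes 120 N, or if a joint passes its speed limit or range.

### The arm

A 6-joint arm with a two-finger parallel gripper is mounted at the origin on the work surface. World frame = base frame: x ahead of the robot, y to its left, z up, the work surface at z = 0. Lengths are in m, angles in rad, forces in N, time in s.
With the tool pointing down it reaches from about 0.225 to 0.725 m from the base axis. Payload 3.1 kg.
Tool frame: the origin (TCP) lies at the centre of the arm's flange, where the gripper is bolted on; the fingertips stand 173 mm ahead of it and the grasp point (between the pads) lies 155 mm ahead of it; z points along the fingers, y is the line along which they close (so a half turn about z gives the same grasp; the last joint's range is limited). The gripper opens to 85 mm and grips with 20 to 120 N. Pads are 22 mm wide; open, the fingers measure 114 mm over their backs; the gripper's body (76 mm by 85 mm) begins 54 mm behind the grasp point. The pads swing forward as they close: fully open they stand 13 mm farther back than shut.
Start: joints at [-1.417, 0.048, 0.099, 1.622, 0, 1.443], TCP at [0.146, -0.504, 0.405] pointing down, gripper open.
Joint ranges: [-2.91, 2.91], [-0.99, 1.94], [-1.21, 1.42], [-2.12, 2.29], [-1.49, 1.47], [-3.14, 3.14]. Speed limits (rad/s): [2.79, 2.79, 3.14, 3.14, 3.14, 3.14].

### API

Orientations are given as [roll, pitch, yaw] about the fixed x, y, z axes, in that order (R = Rz(yaw) Ry(pitch) Rx(roll)).
In Python, from workcell import manip, imaging gives the robot as it stands.
- The arm moves only by the tool send_rows, never from a script. Its argument "increments" is a list of rows, each an object with "fingers": the finger opening in cm, from 0 to 8.54; "linear": the shift along the tool's x, y, z in cm, a list of three; "delta_rot": the turn, a rotation vector about the tool's x, y, z in rad, a list of three. A call has 1 to 20 rows; each row is the pose to reach, as a shift and turn from the pose commanded when the call began, along the tool's axes at that moment; what a row does not reach only later rows make up. A row lasts 1/10 s, in which the tool goes at most 50 mm and 8.59 degrees, less where a joint would pass 70% of its speed; a pose out of reach is approached as far as the arm can. A call with a gripper value outside its range is refused whole. The fingers move at their own pace and stop on an object; "squeeze" is the grip in N (left out, the last holds). Time passes only in rows, so rows that repeat a pose let the fingers close. It gives the time, the measured TCP pose, the force, the opening and the grip force at its end, in the units of the state.
- manip.sense(): the state, without advancing time (a new reading comes with each control period).
- imaging.grab_frame(name): name is "scene" or "top" or "wrist"; returns the picture (400x640x3 uint8, red, green, blue); there is no depth.
- imaging.get_calibration(name): a dict with "fx", "fy", "cx", "cy" (pixels), "dist" ([k1, k2, p1, p2, k3] as OpenCV has them; the pictures are not rectified), "extrinsics" (4x4, takes a point from world to camera coordinates). Camera axes: x right, y down, z forward; pixel columns grow to the right and rows downward; lengths in m; the calibration is good to about 2 mm. A picture is of the moment at which its call begins: read the wrist's pose just before it. get_calibration takes no time and is no camera call; for the wrist camera it gives the pose at the moment of the call.
- manip.finish_job(): hands the job in; it is judged then, once.
The state is a dict: "time": time; "joints": joint angles; "dq": joint speeds; "tau": joint torques, N m; "tool_pos": TCP position; "tcp_rot": TCP orientation; "ft_force": force on the tool from outside, world axes, zero at the start; "ft_torque": the same for the moment, N m; "width": finger opening in m; "gripper_force": force on a finger pad.
Only numpy, scipy, OpenCV 4.12 (cv2) and the standard library are available. Lean on these libraries where they do the work, as an engineer would, in place of code of your own. Each camera call takes 0.05 s, during which the arm holds its last target. There are 200 camera calls.

## Working session

There is one attempt and no reset: what is moved stays moved. The work goes in short steps, Python scripts to look and compute and a tool call to move; the robot and the scene stay as the last step left them, time stands still between calls to the robot, and variables do not carry over. Pictures are saved under pics/ and viewed, at most 10 in all, crops included, and the job is handed in when it is done.

Besides the shell and the picture viewer there is one more tool, called after "Call:" by a JSON object that holds its "api" and its "payload". send_rows: Moves the arm, as the interface text tells. Its arguments: {"type":"object","properties":{"increments":{"type":"array"},"squeeze":{"type":"number"}},"required":["increments"]}

```bash
ls; mkdir -p pics
python3 - <<'E'
from workcell import manip, imaging
import cv2
print(manip.sense())
for n in("scene","top"):
    c=imaging.get_calibration(n);print(n,{k:(v if k!='extrinsics' else [[round(float(a),4) for a in r] for r in v]) for k,v in c.items()})
    cv2.imwrite(f"pics/{n}0.png",imaging.grab_frame(n)[:,:,::-1])
E
```

```text
pics
{'time': 0.0, 'joints': array([-1.41682978e+00,  4.87509868e-02,  9.76086052e-02,  1.62197115e+00,
        4.62193194e-06,  1.44300573e+00]), 'dq': array([ 5.19771918e-05, -2.89191717e-04, -1.24182871e-03, -1.30137963e-03,
       -1.34304077e-03, -1.16684018e-04]), 'tau': array([-2.38971688e-04, -3.38784778e+01,  3.20013177e+01,  2.01530324e-02,
       -2.60169854e-04,  6.18322673e-07]), 'tool_pos': array([ 0.14593624, -0.50410647,  0.40352194]), 'tcp_rot': array([-3.13929493e+00, -2.99895988e-04,  2.81756789e-01]), 'ft_force': array([-0.39509005, -0.83777945,  0.16551885]), 'ft_torque': array([-0.01832398,  0.02271081,  0.01257053]), 'gripper_force': 0.0, 'width': 0.08588303309763191}
scene {'fx': 399.5078223860536, 'fy': 399.5078223860536, 'cx': 325.6162833911297, 'cy': 195.1041353866584, 'dist': array([-0.03790545,  0.        ,  0.        ,  0.        ,  0.        ]), 'extrinsics': [[-0.8942, 0.4476, -0.0051, 0.4712], [0.2599, 0.5098, -0.8201, 0.0072], [-0.3644, -0.7347, -0.5722, 1.2654], [0.0, 0.0, 0.0, 1.0]]}
top {'fx': 486.28891617070724, 'fy': 486.28891617070724, 'cx': 320.5358650121513, 'cy': 208.51286300736461, 'dist': array([-0.01946263,  0.        ,  0.        ,  0.        ,  0.        ]), 'extrinsics': [[0.0112, -0.9999, -0.0068, -0.1264], [-0.9901, -0.0102, -0.1399, 0.4546], [0.1399, 0.0083, -0.9901, 1.6332], [0.0, 0.0, 0.0, 1.0]]}
```

View pics/top0.png

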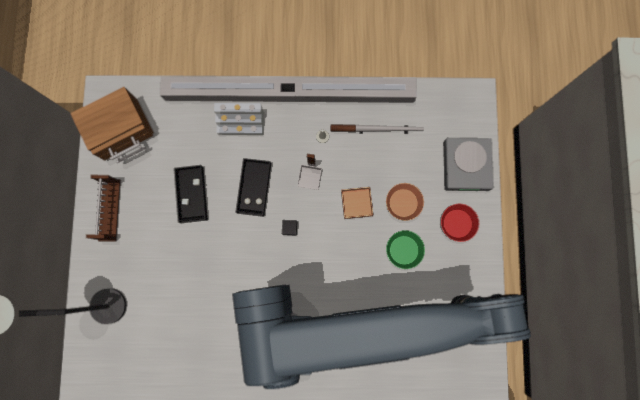

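View pics/scene0.png

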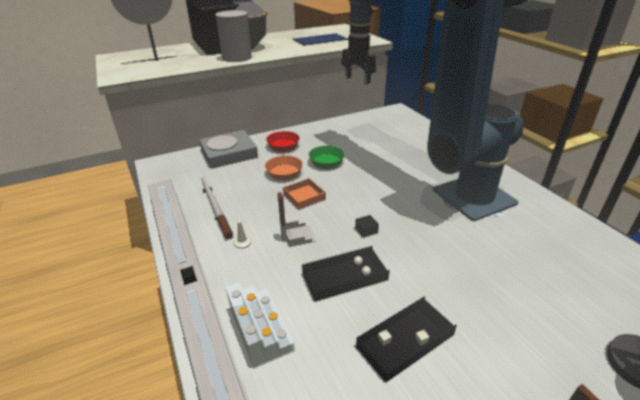

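Candidates seen in the top view:
- **Tray:** the bead tray is at (254,187), with beads at (247,201) and (259,201). The cube tray at (191,194) is not wanted.
- **Dish:** the round rose-gold one is at (405,202). The square one (357,203), green (405,250) and red (459,222) are not wanted.
- **Scoop:** the pan is at (310,178) and the handle top at (311,159). It could be confused with the ring stand at (322,136).

Next I'll measure and check the choice in a close crop.

```bash
cat > h.py <<'E'
import numpy as np, cv2
from workcell import manip, imaging
from scipy.spatial.transform import Rotation as Ro
def cal(n):
    c=imaging.get_calibration(n);K=np.array([[c['fx'],0,c['cx']],[0,c['fy'],c['cy']],[0,0,1.]])
    return K,np.array(c['dist']),np.array(c['extrinsics'])
def ray(c,uv,z):
    K,d,E=c;p=cv2.undistortPoints(np.array(uv,float).reshape(-1,1,2),K,d).reshape(-1,2)
    D=np.c_[p,np.ones(len(p))]@E[:3,:3];C=-E[:3,:3].T@E[:3,3]
    return C+D*((z-C[2])/D[:,2])[:,None]
def proj(c,P):
    K,d,E=c;return cv2.projectPoints(np.array(P,float).reshape(-1,1,3),cv2.Rodrigues(E[:3,:3])[0],E[:3,3],K,d)[0].reshape(-1,2)
def blobs(m,amin=6):
    n,l,s,c=cv2.connectedComponentsWithStats(m.astype(np.uint8));return [(c[i],s[i],l==i) for i in range(1,n) if s[i][4]>=amin]
E
python3 - <<'E'
from h import *
np.set_printoptions(precision=4,suppress=True)
im=cv2.imread('pics/top0.png');c=cal('top')
hsv=cv2.cvtColor(im,cv2.COLOR_BGR2HSV).astype(int)
H,S,V=hsv[...,0],hsv[...,1],hsv[...,2]
box=lambda m,x0,x1,y0,y1:m&(np.add.outer(np.zeros(400),np.arange(640))>=x0)&(np.add.outer(np.zeros(400),np.arange(640))<x1)&(np.add.outer(np.arange(400),np.zeros(640))>=y0)&(np.add.outer(np.arange(400),np.zeros(640))<y1)
for nm,m,z in(('dish',box((S>90)&(H<20),380,430,175,228),.036),('tray',box(V<70,228,280,150,220),.034),('bead',box(V>110,240,268,165,210),.017),('handle',box((V<110),300,320,145,172),.15)):
    for ce,s,l in blobs(m):
        r=cv2.minAreaRect(np.argwhere(l)[:,::-1].astype(np.float32))
        print(nm,ce,s,r,'->',ray(c,[ce],z)[0], ray(c,cv2.boxPoints(r),z)[:,:2].tolist() if nm=='tray' else '')
        if nm=='dish':
            h=cv2.convexHull(np.argwhere(l)[:,::-1].astype(np.int32)).reshape(-1,2);e=cv2.fitEllipse(h.astype(np.float32));print(e,ray(c,[e[0]],z))
cr=im[140:260,230:430];cv2.imwrite('pics/crop.png',cv2.resize(cr,None,fx=4,fy=4,interpolation=cv2.INTER_CUBIC))
print(cal('wrist'))
E
```

```text
dish [404.5221 201.297 ] [ 386  183   38   37 1084] ((404.75, 201.25), (36.769554138183594, 36.06245040893555), 45.0) -> [ 0.4832 -0.4085  0.036 ] 
((404.51922607421875, 201.31724548339844), (36.439701080322266, 37.35725021362305), 122.89591979980469) [[ 0.4831 -0.4084  0.036 ]]
tray [253.6158 186.315 ] [ 236  159   36   57 1473] ((253.63998413085938, 187.01998901367188), (28.42569351196289, 55.012908935546875), 8.13010311126709) -> [0.5304 0.1098 0.034 ] [[0.43973001030220216, 0.1685487065135506], [0.6309093452917808, 0.14832348419884486], [0.6174922786946371, 0.050031403058992785], [0.4268859520796423, 0.07177217002810024]]
bead [240.2667 169.0667] [240 165   2  11  15] ((240.5, 170.0), (10.0, 1.0), 90.0) -> [0.5945 0.1611 0.017 ] 
bead [247.04 200.6 ] [245 198   5   6  25] ((247.0, 200.5), (5.0, 4.0), 90.0) -> [0.4831 0.1337 0.017 ] 
bead [258.5    200.7857] [256 198   6   6  28] ((258.5000305175781, 201.00001525878906), (4.949747085571289, 4.949747085571289), 45.0) -> [0.4828 0.0939 0.017 ] 
bead [266.8 206.1] [266 202   2   8  10] ((266.5, 205.5), (7.0, 1.0), 90.0) -> [0.4645 0.0646 0.017 ] 
handle [311.3655 161.8483] [301 154  19  17 145] ((310.0, 162.0), (16.0, 18.0), 90.0) -> [ 0.5907 -0.0913  0.15  ] 
(array([[305.4429,   0.    , 321.8648],
       [  0.    , 305.4429, 198.2698],
       [  0.    ,   0.    ,   1.    ]]), array([-0.0162,  0.    ,  0.    ,  0.    ,  0.    ]), array([[ 0.2788, -0.9603, -0.0016, -0.5237],
       [-0.9276, -0.2698,  0.2585, -0.0342],
       [-0.2487, -0.0706, -0.966 ,  0.3771],
       [ 0.    ,  0.    ,  0.    ,  1.    ]]))
```

View pics/crop.png

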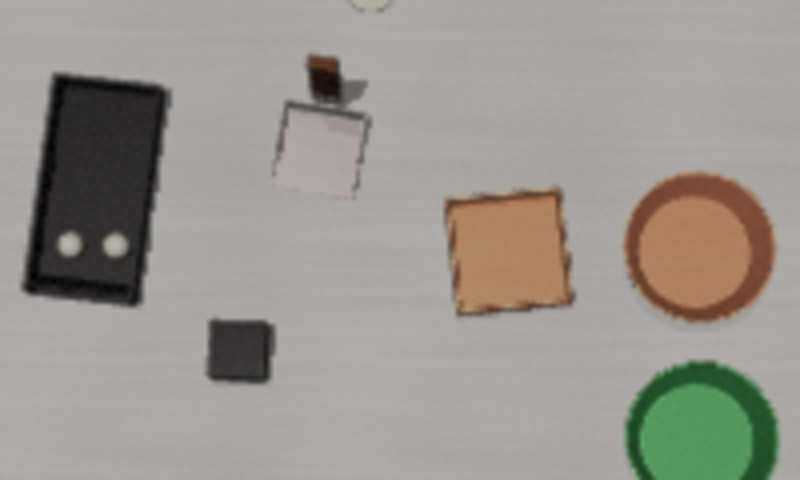

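The crop shows the beads in the left tray at crop (69,243) and (115,245), the scoop pan at (322,150) with its handle top at (322,62), and the round dish at (700,247), so the choice is confirmed. The tray measures 192x99 mm (given as 192x96) and its yaw is about -0.11. Next I'll move the wrist camera over the scoop and tray for a closer look.

```bash
cat >> h.py <<'E'
# commanded pose bookkeeping: (pos, R)
def inc(P0,R0,P1,R1):
    "tool-frame shift (cm) and rotvec from pose 0 to 1"
    return (R0.inv().apply(np.array(P1)-P0)*100).round(2).tolist(),(R0.inv()*R1).as_rotvec().round(4).tolist()
def apply(P0,R0,lin,rv): return np.array(P0)+R0.apply(np.array(lin)/100),R0*Ro.from_rotvec(rv)
def sc2tcp(pos,a,t,G=(.045,0,.125)):
    "scoop origin pos, heading a (its +x), t = lip-up tilt -> TCP pose"
    Rs=Ro.from_euler('z',a)*Ro.from_euler('y',-(-t))  # see note: +y turn lowers +x end, raises lip
    Rt=Rs*Ro.from_euler('xyz',[np.pi,0,np.pi/2])
    return np.array(pos)+Rs.apply(np.array(G)+[0,0,.155]),Rt
E
python3 - <<'E'
from h import *
s=manip.sense();Rt=Ro.from_euler('xyz',s['tcp_rot']);E=cal('wrist')[2]
C=-E[:3,:3].T@E[:3,3]
print('cam in tool',Rt.inv().apply(C-s['tool_pos']));Rc=Rt.inv()*Ro.from_matrix(E[:3,:3].T);print(Rc.as_matrix().round(3))
P0=np.array([.146,-.504,.405]);R0=Ro.from_euler('xyz',[np.pi,0,.282])
R1=Ro.from_euler('xyz',[np.pi,0,1.40])
off=R1.apply(Rt.inv().apply(C-s['tool_pos']))
ax=R1.apply(Rc.as_matrix()[:,2]);print('axis',ax)
# aim camera axis at (.53,.02,.03) with TCP z .42
c0=np.array([0,0,.42])+off;k=(.03-c0[2])/ax[2];P1=np.array([.53,.02,0])-off-ax*k;P1[2]=.42
print(P1,np.hypot(*P1[:2]),inc(P0,R0,P1,R1))
E
```

```text
cam in tool [ 0.06484957 -0.0005037   0.03131451]
[[ 0.001 -0.966 -0.259]
 [ 1.     0.001  0.001]
 [-0.001 -0.259  0.966]]
axis [-0.04325094 -0.2551056  -0.96594539]
[0.53553449 0.05073702 0.42      ] 0.5379325557908347 ([52.85, -42.44, -1.5], [0.0, 0.0, -1.118])
```

Call:
{"api": "send_rows", "payload": {"increments": [{"fingers": 8.5, "linear": [13, -10.6, -0.4], "delta_rot": [0, 0, -0.28]}, {"fingers": 8.5, "linear": [52.8, -42.4, -1.5], "delta_rot": [0, 0, -1.118]}, {"fingers": 8.5, "linear": [52.8, -42.4, -1.5], "delta_rot": [0, 0, -1.118]}, {"fingers": 8.5, "linear": [52.8, -42.4, -1.5], "delta_rot": [0, 0, -1.118]}, {"fingers": 8.5, "linear": [52.8, -42.4, -1.5], "delta_rot": [0, 0, -1.118]}, {"fingers": 8.5, "linear": [52.8, -42.4, -1.5], "delta_rot": [0, 0, -1.118]}, {"fingers": 8.5, "linear": [52.8, -42.4, -1.5], "delta_rot": [0, 0, -1.118]}, {"fingers": 8.5, "linear": [52.8, -42.4, -1.5], "delta_rot": [0, 0, -1.118]}, {"fingers": 8.5, "linear": [52.8, -42.4, -1.5], "delta_rot": [0, 0, -1.118]}, {"fingers": 8.5, "linear": [52.8, -42.4, -1.5], "delta_rot": [0, 0, -1.118]}, {"fingers": 8.5, "linear": [52.8, -42.4, -1.5], "delta_rot": [0, 0, -1.118]}, {"fingers": 8.5, "linear": [52.8, -42.4, -1.5], "delta_rot": [0, 0, -1.118]}, {"fingers": 8.5, "linear": [52.8, -42.4, -1.5], "delta_rot": [0, 0, -1.118]}, {"fingers": 8.5, "linear": [52.8, -42.4, -1.5], "delta_rot": [0, 0, -1.118]}, {"fingers": 8.5, "linear": [52.8, -42.4, -1.5], "delta_rot": [0, 0, -1.118]}, {"fingers": 8.5, "linear": [52.8, -42.4, -1.5], "delta_rot": [0, 0, -1.118]}, {"fingers": 8.5, "linear": [52.8, -42.4, -1.5], "delta_rot": [0, 0, -1.118]}, {"fingers": 8.5, "linear": [52.8, -42.4, -1.5], "delta_rot": [0, 0, -1.118]}, {"fingers": 8.5, "linear": [52.8, -42.4, -1.5], "delta_rot": [0, 0, -1.118]}, {"fingers": 8.5, "linear": [52.8, -42.4, -1.5], "delta_rot": [0, 0, -1.118]}]}}

```text
time: 2.1
tool_pos: [0.535, 0.0491, 0.42]
tcp_rot: [3.141, -0.0, 1.398]
ft_force: [-1.3, 1.0, 0.0]
width: 0.0851
gripper_force: 0.0
```

Run:
```python
from h import *
import pickle
s=manip.sense();c=cal('wrist');im=imaging.grab_frame('wrist')[:,:,::-1].copy()
pickle.dump(c,open('w1.pkl','wb'));cv2.imwrite('pics/w1.png',im);print(s['time'],s['tool_pos'],s['tcp_rot'],s['joints'])
```

```text
2.1 [0.53496892 0.04906411 0.420005  ] [ 3.14113873e+00 -1.58763067e-05  1.39848051e+00] [-3.33848607e-02  8.42154151e-02  1.67781548e-01  1.65391071e+00
 -4.71386657e-05  1.70972727e+00]
```

View pics/w1.png

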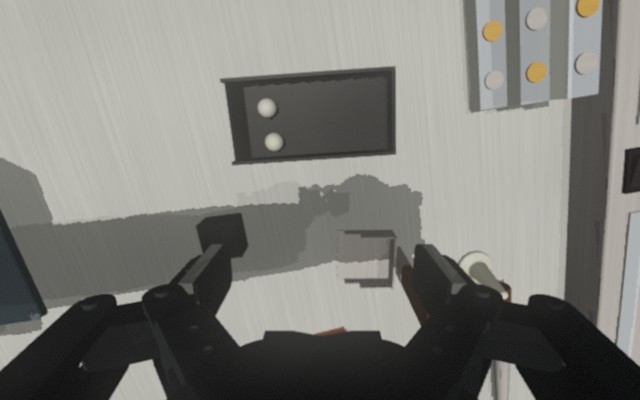

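The wrist view shows the tray with corners near (222,80), (395,68), (396,153) and (234,162), and the beads at (267,108) and (275,142). The scoop pan is at (365,258), with its handle hidden behind the right finger. I'll shift 15 cm toward -y to see the scoop clear.

Call:
{"api": "send_rows", "payload": {"increments": [{"fingers": 8.5, "linear": [-4, 0.7, 0], "delta_rot": [0, 0, 0]}, {"fingers": 8.5, "linear": [-8, 1.4, 0], "delta_rot": [0, 0, 0]}, {"fingers": 8.5, "linear": [-12, 2.1, 0], "delta_rot": [0, 0, 0]}, {"fingers": 8.5, "linear": [-15, 2.6, 0], "delta_rot": [0, 0, 0]}, {"fingers": 8.5, "linear": [-15, 2.6, 0], "delta_rot": [0, 0, 0]}, {"fingers": 8.5, "linear": [-15, 2.6, 0], "delta_rot": [0, 0, 0]}]}}

```text
time: 2.75
tool_pos: [0.5351, -0.1031, 0.4197]
tcp_rot: [-3.141, -0.001, 1.398]
ft_force: [0.3, -0.7, -0.2]
width: 0.0853
gripper_force: 0.0
```

Run:
```python
from h import *
import pickle
np.set_printoptions(precision=4,suppress=True)
s=manip.sense();c=cal('wrist');im=imaging.grab_frame('wrist')[:,:,::-1].copy()
pickle.dump(c,open('w2.pkl','wb'));cv2.imwrite('pics/w2.png',im);print(s['time'],s['tool_pos'],s['tcp_rot'])
c=pickle.load(open('w1.pkl','rb'));im=cv2.imread('pics/w1.png');V=im.max(2)
m=np.zeros(V.shape,bool);m[60:172,212:404]=V[60:172,212:404]<105
b=max(blobs(m),key=lambda b:b[1][4]);cn=cv2.findContours(b[2].astype(np.uint8),0,1)[0][0]
h=cv2.convexHull(cn);q=cv2.approxPolyDP(h,5,True).reshape(-1,2);print(q,b[1])
P=ray(c,q,.034);print(P)
r=cv2.minAreaRect((P[:,:2]*1000).astype(np.float32));print(r)
mb=np.zeros(V.shape,bool);mb[75:158,240:390]=V[75:158,240:390]>130
for ce,st,_ in blobs(mb,40): print('bead',ce,st,ray(c,[ce],.017))
```

```text
2.75 [ 0.5351 -0.1031  0.4197] [-3.1413 -0.0007  1.3979]
[[394  68]
 [394 153]
 [232 163]
 [221  79]] [  221    67   175    98 13756]
[[0.6315 0.1504 0.034 ]
 [0.6212 0.0591 0.034 ]
 [0.4335 0.0798 0.034 ]
 [0.4441 0.1716 0.034 ]]
((532.5038452148438, 115.14382934570312), (92.35694122314453, 188.81263732910156), 83.5580062866211)
bead [265.9061 107.1265] [258  99  17  18 245] [[0.4833 0.1352 0.017 ]]
bead [273.0219 141.4298] [265 133  17  18 228] [[0.4831 0.095  0.017 ]]
bead [373.0132 156.4474] [347 155  43   3  76] [[0.5991 0.0566 0.017 ]]
```

View pics/w2.png

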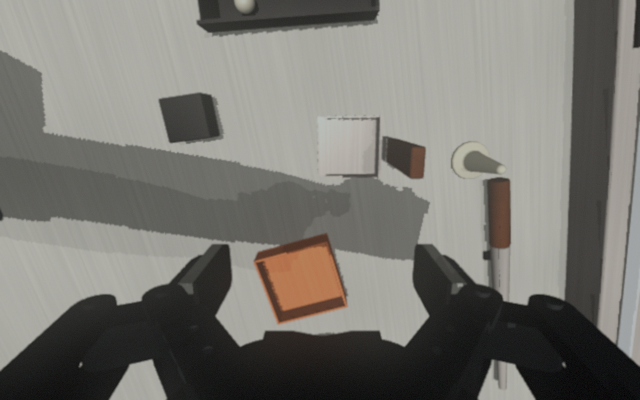

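This view shows the scoop clear: the pan spans (318..380, 117..178), and the handle runs from (385,137) to its top at (424,178). A zoom will give me its edges.

Run:
```python
from h import *
im=cv2.imread('pics/w2.png')
cv2.imwrite('pics/w2c.png',cv2.resize(im[105:190,310:435],None,fx=6,fy=6,interpolation=cv2.INTER_CUBIC))
```

```text
(no output)
```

View pics/w2c.png

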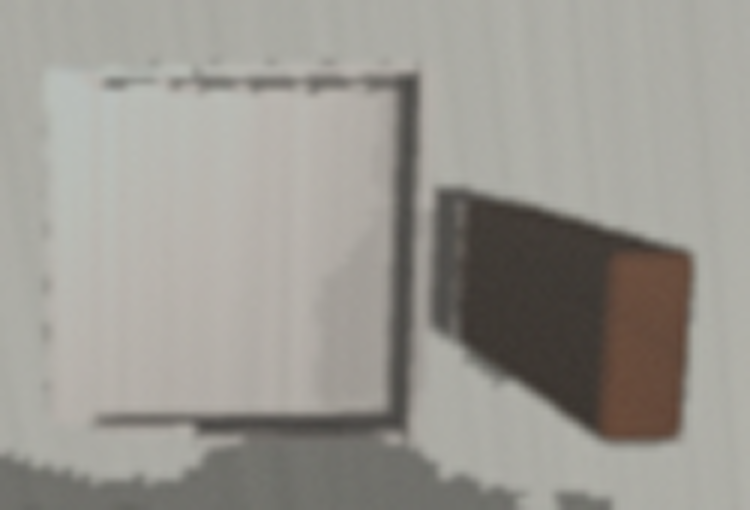

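The crop shows the handle's top face at crop corners (610,250), (690,255), (680,437) and (602,437), the back wall's outer top corners at (417,70) and (405,432), and the lip near x=47.

Run:
```python
from h import *
import pickle
np.set_printoptions(precision=4,suppress=True)
c=pickle.load(open('w2.pkl','rb'))
f=lambda L,z:ray(c,np.array(L)/6+[310-.4,105-.4],z)
T=f([(610,250),(690,255),(680,437),(602,437)],.15);print('top',T[:,:2],T.mean(0), 'sizes',np.linalg.norm(T[0]-T[1]),np.linalg.norm(T[1]-T[2]))
for A,B in((0,1),(3,2),(3,0),(2,1)):
    d=T[B]-T[A];print('ang',np.arctan2(d[1],d[0]))
B=f([(417,70),(405,432)],.03);L=f([(47,70),(50,420)],.002);d=B[0]-B[1];print('back',B[:,:2],np.arctan2(d[1],d[0])-np.pi/2,np.linalg.norm(d))
d=L[0]-L[1];print('lip',L[:,:2],np.arctan2(d[1],d[0])-np.pi/2,np.linalg.norm(d))
a=(B.mean(0)-L.mean(0));print('yaw',np.arctan2(a[1],a[0]),'len',np.hypot(*a[:2]))
ya=np.arctan2(a[1],a[0]);u=np.array([np.cos(ya),np.sin(ya)])
print('origin from back',B.mean(0)[:2]-.036*u,'from lip',L.mean(0)[:2]+.036*u,'from handle',T.mean(0)[:2]-.045*u)
```

```text
top [[ 0.6101 -0.072 ]
 [ 0.6203 -0.0744]
 [ 0.6169 -0.0981]
 [ 0.6067 -0.0963]] [ 0.6135 -0.0852  0.15  ] sizes 0.010435015876030232 0.02392675479283596
ang -0.23192725352019114
ang -0.17164937480723608
ang 1.4301385235341944
ang 1.429027957863528
back [[ 0.6099 -0.0491]
 [ 0.5989 -0.1179]] -0.15892988328066715 0.06962277430324994
lip [[ 0.5406 -0.0371]
 [ 0.5285 -0.1085]] -0.16699484943009013 0.07239574706115291
yaw -0.15199753736402463 len 0.07065868777176375
origin from back [ 0.5688 -0.078 ] from lip [ 0.5701 -0.0782] from handle [ 0.569  -0.0784]
```

```bash
cat > plan.py <<'E'
from h import *
import json,sys
def st():
    d=json.load(open('cmd.json'));return np.array(d['P']),Ro.from_quat(d['q'])
def save(P,R): json.dump(dict(P=list(P),q=list(R.as_quat())),open('cmd.json','w'))
def done(lin,rv): save(*apply(*st(),lin,rv))
def show(P,R):
    s=manip.sense();P0,R0=st();print('meas-cmd mm',((s['tool_pos']-P0)*1000).round(1),'rot',(R0.inv()*Ro.from_euler('xyz',s['tcp_rot'])).as_rotvec().round(4))
    print('target',np.round(P,4),'inc',inc(P0,R0,P,R))
E
python3 - <<'E'
from plan import *
save(np.array([.146,-.504,.405]),Ro.from_euler('xyz',[np.pi,0,.282]))
done([52.8,-42.4,-1.5],[0,0,-1.118]);done([-15,2.6,0],[0,0,0])
P,R=sc2tcp([.569,-.078,0],-.155,0);show(P,R)
P2=P.copy();P2[2]+=.07;show(P2,R)
E
```

```text
meas-cmd mm [-0.1 -0.2 -0.2] rot [0.0002 0.0007 0.0006]
target [ 0.6135 -0.0849  0.28  ] inc ([3.01, 7.41, 14.0], [-0.0, 0.0, -0.0158])
meas-cmd mm [-0.1 -0.2 -0.2] rot [0.0002 0.0007 0.0006]
target [ 0.6135 -0.0849  0.35  ] inc ([3.01, 7.41, 7.0], [-0.0, 0.0, -0.0158])
```

Call:
{"api": "send_rows", "payload": {"increments": [{"fingers": 8.5, "linear": [1.5, 3.7, 2], "delta_rot": [0, 0, -0.008]}, {"fingers": 8.5, "linear": [3, 7.4, 4], "delta_rot": [0, 0, -0.016]}, {"fingers": 8.5, "linear": [3, 7.4, 4], "delta_rot": [0, 0, -0.016]}, {"fingers": 8.5, "linear": [3, 7.4, 6], "delta_rot": [0, 0, -0.016]}, {"fingers": 8.5, "linear": [3, 7.4, 8], "delta_rot": [0, 0, -0.016]}, {"fingers": 8.5, "linear": [3, 7.4, 10], "delta_rot": [0, 0, -0.016]}, {"fingers": 8.5, "linear": [3, 7.4, 12], "delta_rot": [0, 0, -0.016]}, {"fingers": 8.5, "linear": [3, 7.4, 14], "delta_rot": [0, 0, -0.016]}, {"fingers": 8.5, "linear": [3, 7.4, 14], "delta_rot": [0, 0, -0.016]}, {"fingers": 0.5, "linear": [3, 7.4, 14], "delta_rot": [0, 0, -0.016]}, {"fingers": 0.5, "linear": [3, 7.4, 14], "delta_rot": [0, 0, -0.016]}, {"fingers": 0.5, "linear": [3, 7.4, 14], "delta_rot": [0, 0, -0.016]}, {"fingers": 0.5, "linear": [3, 7.4, 14], "delta_rot": [0, 0, -0.016]}, {"fingers": 0.5, "linear": [3, 7.4, 14], "delta_rot": [0, 0, -0.016]}, {"fingers": 0.5, "linear": [3, 7.4, 14], "delta_rot": [0, 0, -0.016]}, {"fingers": 0.5, "linear": [3, 7.4, 14], "delta_rot": [0, 0, -0.016]}, {"fingers": 0.5, "linear": [3, 7.4, 14], "delta_rot": [0, 0, -0.016]}, {"fingers": 0.5, "linear": [3, 7.4, 14], "delta_rot": [0, 0, -0.016]}, {"fingers": 0.5, "linear": [3, 7.4, 14], "delta_rot": [0, 0, -0.016]}], "squeeze": 60}}

```text
time: 4.7
tool_pos: [0.6137, -0.0856, 0.2804]
tcp_rot: [3.14, 0.0, 1.416]
ft_force: [1.4, 0.5, 4.1]
width: 0.0117
gripper_force: 60.8
```

Run:
```python
from plan import *
done([3,7.4,14],[0,0,-.016])
for p,a in(([.569,-.078,.09],-.155),([.5764,.1053,.07],-.1115),([.5764,.1053,.03],-.1115)):
    P,R=sc2tcp(p,a,0);show(P,R)
```

```text
meas-cmd mm [ 0.4 -0.5  0.4] rot [-0.0017 -0.0002  0.0002]
target [ 0.6135 -0.0849  0.37  ] inc ([0.01, 0.01, -9.0], [-0.0, 0.0, 0.0002])
meas-cmd mm [ 0.4 -0.5  0.4] rot [-0.0017 -0.0002  0.0002]
target [0.6211 0.1003 0.35  ] inc ([18.43, -2.09, -7.0], [-0.0, 0.0, -0.0433])
meas-cmd mm [ 0.4 -0.5  0.4] rot [-0.0017 -0.0002  0.0002]
target [0.6211 0.1003 0.31  ] inc ([18.43, -2.09, -3.0], [-0.0, 0.0, -0.0433])
```

Call:
{"api": "send_rows", "payload": {"increments": [{"fingers": 0.5, "linear": [0, 0, -2], "delta_rot": [0, 0, 0]}, {"fingers": 0.5, "linear": [0, 0, -5], "delta_rot": [0, 0, 0]}, {"fingers": 0.5, "linear": [0, 0, -8], "delta_rot": [0, 0, 0]}, {"fingers": 0.5, "linear": [2, -0.2, -9], "delta_rot": [0, 0, -0.005]}, {"fingers": 0.5, "linear": [5, -0.6, -9], "delta_rot": [0, 0, -0.012]}, {"fingers": 0.5, "linear": [8, -0.9, -9], "delta_rot": [0, 0, -0.02]}, {"fingers": 0.5, "linear": [12, -1.4, -9], "delta_rot": [0, 0, -0.03]}, {"fingers": 0.5, "linear": [15, -1.7, -9], "delta_rot": [0, 0, -0.036]}, {"fingers": 0.5, "linear": [17.5, -2, -8], "delta_rot": [0, 0, -0.0433]}, {"fingers": 0.5, "linear": [18.4, -2.1, -7], "delta_rot": [0, 0, -0.0433]}, {"fingers": 0.5, "linear": [18.4, -2.1, -7], "delta_rot": [0, 0, -0.0433]}, {"fingers": 0.5, "linear": [18.4, -2.1, -7], "delta_rot": [0, 0, -0.0433]}, {"fingers": 0.5, "linear": [18.4, -2.1, -7], "delta_rot": [0, 0, -0.0433]}]}}

```text
time: 6.0
tool_pos: [0.6211, 0.0982, 0.3497]
tcp_rot: [-3.141, 0.001, 1.457]
ft_force: [1.1, 0.2, -0.7]
width: 0.0115
gripper_force: 60.0
```

Run:
```python
from plan import *
done([18.4,-2.1,-7],[0,0,-.0433])
for p in([.5764,.1053,.045],[.5764,.1053,.0055]):
    show(*sc2tcp(p,-.1115,0))
im=imaging.grab_frame('wrist')[:,:,::-1];t=imaging.grab_frame('scene')[:,:,::-1]
a=cv2.resize(im[0:400],(480,300));b=cv2.resize(t[200:320,240:440],(500,300),interpolation=cv2.INTER_CUBIC)
cv2.imwrite('pics/hov_w.png',im);cv2.imwrite('pics/hov_s.png',t)
o=np.zeros((600,640,3),np.uint8);o[:300,:480]=a;o[300:,:500]=b;cv2.imwrite('pics/hov.png',o)
```

```text
meas-cmd mm [ 0.2 -1.8 -0.3] rot [ 0.0002 -0.0007  0.002 ]
target [0.6211 0.1003 0.325 ] inc ([0.03, 0.02, 2.5], [-0.0, 0.0, 0.0])
meas-cmd mm [ 0.2 -1.8 -0.3] rot [ 0.0002 -0.0007  0.002 ]
target [0.6211 0.1003 0.2855] inc ([0.03, 0.02, 6.45], [-0.0, 0.0, 0.0])
```

View pics/hov.png

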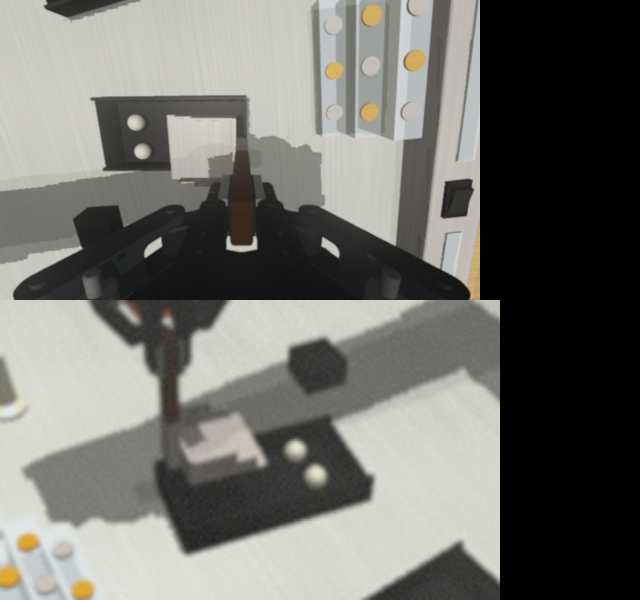

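The wrist half of the picture shows the pan hovering over the tray's +x half, with both beads clear of the lip at its left. The scene view agrees. I'll check the pan's lateral position numerically.

Run:
```python
from plan import *
np.set_printoptions(precision=4,suppress=True)
im=cv2.imread('pics/hov_w.png');V=im.max(2).astype(int);c=cal('wrist')
for r in(165,185,205): print(r,V[r,212:236])
for q in(240,262,290): print(q,V[130:168,q])
for q in (150,200,300): print('tray col',q,V[120:145,q],V[215:240,q])
b=np.zeros(V.shape,bool);b[140:215,165:208]=V[140:215,165:208]>130
O=np.array([.539,.1135]);u=np.array([.9938,-.1113]);n=np.array([.1113,.9938])
for ce,s,_ in blobs(b,40):
    p=ray(c,[ce],.017)[0];print('bead',ce,s,p,(p[:2]-O)@u,(p[:2]-O)@n)
S=np.array([.5764,.1053-.0018]) 
f=lambda x,y,z:[*(S+x*u+y*n),z+.07]
print('pred',proj(c,[f(-.036,.037,.002),f(-.036,-.037,.002),f(-.036,.037,.015),f(.0,.037,.015)]))
```

```text
165 [ 75  75  77  75  76  77  76  75  74  77 107 167 200 205 205 206 208 208
 207 207 209 210 207 205]
185 [ 72  71  72  72  72  72  72  72  73  72  72  83 124 174 197 201 202 204
 205 204 203 204 205 204]
205 [ 66  65  67  66  69  69  66  67  67  68  70  68  69  88 138 178 195 198
 200 201 201 199 200 201]
240 [ 94  93  89  77  77  87  91  91  92  91  90  91  89  90  90  89  88  89
  87  87  86  87  87  94 116 164 202 198 183 205 211 212 211 210 210 210
 210 210]
262 [ 97  99  92  80  79  93  95  94  93  95  94  96  93  94  94  94  92  92
  93  92  93  92  94  99 100 100 120 169 206 209 201 209 211 211 211 210
 210 209]
290 [101 101  94  79  75  83  96 100  99  96  97  98  96  96  98  97  95  94
  95  94  93  93  93  94  97  99 120 173 207 205 198 209 213 213 213 212
 212 212]
tray col 150 [201 200 200 200 200 200 201 195 149  94  77  80  80  77  71  69  66  68
  67  68  66  67  68  66  65] [ 56  57  54  54  55  55  55  53  55  56  59  63  97 152 183 189 186 166
 130 116 117 117 118 119 118]
tray col 200 [202 201 200 200 200 200 202 192 128  76  82  84  82  72  67  66  78  82
  80  81  79  79  79  80  79] [ 52  49  49  45  48  45  49  48  49  51  54  59  73 100 115 118 117 117
 117 118 118 118 118 119 118]
tray col 300 [201 201 201 202 202 201 187 129  90  97 101 100  94  85  91  98 100  98
  99  98  97  98  97  97  97] [120 120 120 119 118 119 119 118 118 118 118 117 118 116 117 117 115 108
  92  88  88  88  84  81  79]
bead [179.8952 163.1246] [170 153  21  21 353] [0.4829 0.1348 0.017 ] -0.05812837485796172 0.014971985018681272
bead [188.6192 201.7523] [179 192  20  20 323] [0.4826 0.0947 0.017 ] -0.053956672910953976 -0.024991429622913463
pred [[221.5751 153.0101]
 [228.9335 238.49  ]
 [216.229  154.9986]
 [263.2054 154.8689]]
```

Run:
```python
from plan import *
np.set_printoptions(precision=4,suppress=True)
c=cal('wrist');print(manip.sense()['tool_pos'])
O=np.array([.539,.1135]);u=np.array([.9938,-.1113]);n=np.array([.1113,.9938])
for q in([150,128.1],[200,128],[300,127],[150,227.3],[200,228]):
    p=ray(c,[q],.034)[0];print(q,(p[:2]-O)@u,(p[:2]-O)@n)
for z in(.085,.097):
    for q in([262,156.3],[290,156.3]):
        p=ray(c,[q],z)[0];print(z,(p[:2]-O)@u,(p[:2]-O)@n)
```

```text
[0.6212 0.0983 0.3503]
[150, 128.1] -0.07385805601937177 0.04976507980208861
[200, 128] -0.027904735208590135 0.049629741266143716
[300, 127] 0.06335971585262878 0.050239180882843425
[150, 227.3] -0.08802294594196203 -0.046579700241507704
[200, 228] -0.03802831362581629 -0.04734095481707792
0.085 0.03730273825636646 0.030134610129399563
0.085 0.05874000065416247 0.03008768727113735
0.097 0.03963018184909895 0.031655506244472574
0.097 0.059967997207143534 0.031610989906066124
```

Call:
{"api": "send_rows", "payload": {"increments": [{"fingers": 0.5, "linear": [0.15, 0, 0.5], "delta_rot": [0, 0, 0]}, {"fingers": 0.5, "linear": [0.3, 0, 1.5], "delta_rot": [0, 0, 0]}, {"fingers": 0.5, "linear": [0.3, 0, 2.5], "delta_rot": [0, 0, 0]}, {"fingers": 0.5, "linear": [0.3, 0, 2.5], "delta_rot": [0, 0, 0]}, {"fingers": 0.5, "linear": [0.3, 0, 2.5], "delta_rot": [0, 0, 0]}, {"fingers": 0.5, "linear": [0.3, 0, 2.5], "delta_rot": [0, 0, 0]}]}}

```text
time: 6.7
tool_pos: [0.6214, 0.1026, 0.3248]
tcp_rot: [3.141, -0.0, 1.459]
ft_force: [-0.0, 0.5, -1.3]
width: 0.0115
gripper_force: 60.1
```

Run:
```python
from plan import *
np.set_printoptions(precision=4,suppress=True)
done([.3,0,2.5],[0,0,0]);P0,R0=st();print(P0);show(P0,R0)
c=cal('wrist');im=imaging.grab_frame('wrist')[:,:,::-1];cv2.imwrite('pics/h2.png',im);V=im.max(2).astype(int)
O=np.array([.539,.1135]);u=np.array([.9938,-.1113]);n=np.array([.1113,.9938])
def edge(col,r0,r1,z,up):
    v=V[r0:r1,col].astype(float);g=np.diff(v)*up;k=g.argmax();w=g[max(0,k-2):k+3].clip(0);r=r0+.5+(np.arange(max(0,k-2),max(0,k-2)+len(w))*w).sum()/w.sum()
    p=ray(c,[[col,r]],z)[0];return r,(p[:2]-O)@u,(p[:2]-O)@n
for col in(150,190,300): print('rim+y',edge(col,105,150,.034,-1))
for col in(150,190): print('rim-y',edge(col,235,275,.034,1))
for z in (.06,.072):
  for col in(250,270,290): print('pan+y',z,edge(col,145,190,z,1))
print(V[150:190,270])
```

```text
[0.6213 0.103  0.325 ]
meas-cmd mm [ 0.1 -0.4 -0.2] rot [-0.0002  0.      0.0001]
target [0.6213 0.103  0.325 ] inc ([0.0, 0.0, 0.0], [0.0, 0.0, 0.0])
rim+y (np.float64(133.63076923076923), np.float64(-0.061225724717941896), np.float64(0.05023987336198731))
rim+y (np.float64(133.52272727272728), np.float64(-0.027551370754994177), np.float64(0.050235004624136506))
rim+y (np.float64(132.6764705882353), np.float64(0.0643325909331988), np.float64(0.05082621253857698))
rim-y (np.float64(241.515873015873), np.float64(-0.07537132168790531), np.float64(-0.04691873186613023))
rim-y (np.float64(241.4264705882353), np.float64(-0.03834637060918858), np.float64(-0.04673310077142494))
pan+y 0.06 (np.float64(154.675), np.float64(0.027673905188305863), np.float64(0.03572213236198209))
pan+y 0.06 (np.float64(156.65740740740742), np.float64(0.04288252770906913), np.float64(0.0342045631015032))
pan+y 0.06 (np.float64(156.6320754716981), np.float64(0.05816807983260981), np.float64(0.03422268754973553))
pan+y 0.072 (np.float64(154.675), np.float64(0.030475487299831155), np.float64(0.03718170419025393))
pan+y 0.072 (np.float64(156.65740740740742), np.float64(0.04490245242844179), np.float64(0.03574213142347048))
pan+y 0.072 (np.float64(156.6320754716981), np.float64(0.0594023933111098), np.float64(0.035759324353485396))
[ 96  96  96  99 102 101 122 171 209 209 202 211 215 215 215 214 215 215
 214 215 214 215 214 213 213 213 213 212 213 212 212 212 212 211 211 211
 211 210 210 210]
```

Call:
{"api": "send_rows", "payload": {"increments": [{"fingers": 0.5, "linear": [-0.13, 0, 0.5], "delta_rot": [0, 0, 0]}, {"fingers": 0.5, "linear": [-0.13, 0, 1.2], "delta_rot": [0, 0, 0]}, {"fingers": 0.5, "linear": [-0.13, 0, 2.0], "delta_rot": [0, 0, 0]}, {"fingers": 0.5, "linear": [-0.13, 0, 2.8], "delta_rot": [0, 0, 0]}, {"fingers": 0.5, "linear": [-0.13, 0, 3.4], "delta_rot": [0, 0, 0]}, {"fingers": 0.5, "linear": [-0.13, 0, 3.7], "delta_rot": [0, 0, 0]}, {"fingers": 0.5, "linear": [-0.13, 0, 3.8], "delta_rot": [0, 0, 0]}, {"fingers": 0.5, "linear": [-0.13, 0, 3.85], "delta_rot": [0, 0, 0]}, {"fingers": 0.5, "linear": [-0.13, 0, 3.9], "delta_rot": [0, 0, 0]}, {"fingers": 0.5, "linear": [-0.13, 0, 3.9], "delta_rot": [0, 0, 0]}, {"fingers": 0.5, "linear": [-0.13, 0, 3.9], "delta_rot": [0, 0, 0]}]}}

```text
time: 7.85
tool_pos: [0.6209, 0.1018, 0.3134]
tcp_rot: [3.117, -0.004, 1.46]
ft_force: [-24.8, -0.9, 76.7]
width: 0.0112
gripper_force: 88.0
```

The force jumped to 77 N while the underside was at rim height. The handle's stem (rear face +51) must be standing on the +x wall. I'll raise the scoop and shift it toward -x.

Call:
{"api": "send_rows", "payload": {"increments": [{"fingers": 0.5, "linear": [0, 0, -2], "delta_rot": [0, 0, 0]}, {"fingers": 0.5, "linear": [0, 0, -4.4], "delta_rot": [0, 0, 0]}, {"fingers": 0.5, "linear": [0, -0.5, -4.4], "delta_rot": [0, 0, 0]}, {"fingers": 0.5, "linear": [0, -1.3, -4.4], "delta_rot": [0, 0, 0]}, {"fingers": 0.5, "linear": [0, -1.3, -4.4], "delta_rot": [0, 0, 0]}, {"fingers": 0.5, "linear": [0, -1.3, -4.4], "delta_rot": [0, 0, 0]}, {"fingers": 0.5, "linear": [0, -1.3, -4.4], "delta_rot": [0, 0, 0]}]}}

```text
time: 8.55
tool_pos: [0.6079, 0.1027, 0.3277]
tcp_rot: [-3.139, 0.001, 1.459]
ft_force: [0.2, -0.4, -2.0]
width: 0.0112
gripper_force: 61.3
```

Run:
```python
from plan import *
np.set_printoptions(precision=4,suppress=True)
done([-.13,0,3.9],[0,0,0]);done([0,-1.3,-4.4],[0,0,0]);P0,R0=st();print(P0);show(P0,R0)
im=imaging.grab_frame('wrist')[:,:,::-1];t=imaging.grab_frame('scene')[:,:,::-1]
cv2.imwrite('pics/h3.png',im)
a=cv2.resize(im[100:280,120:400],(560,360));b=cv2.resize(t[180:310,240:440],(369,240))
o=np.zeros((600,560,3),np.uint8);o[:360]=a;o[360:,:369]=b;cv2.imwrite('pics/h3v.png',o)
```

```text
[0.6082 0.1031 0.33  ]
meas-cmd mm [-0.3 -0.4 -2.3] rot [ 0.0029 -0.0006  0.0002]
target [0.6082 0.1031 0.33  ] inc ([0.0, 0.0, 0.0], [0.0, 0.0, 0.0])
```

View pics/h3v.png

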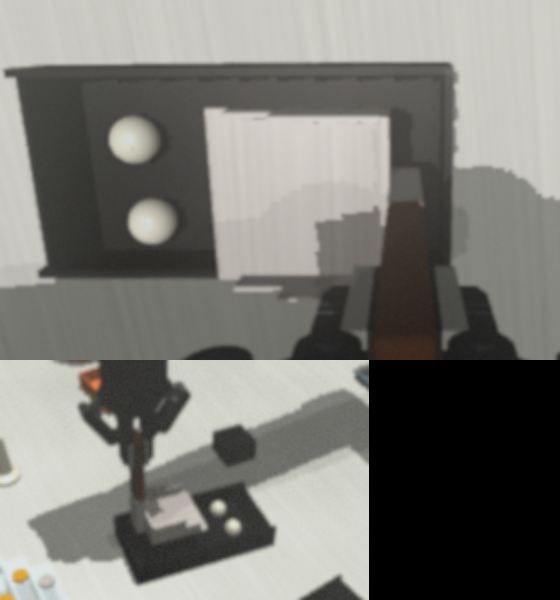

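The pan now hangs wholly inside the tray outline, with its grey stem just inside the +x wall and both beads ahead of the lip. I'll check the grip for slip using the lip edge.

Run:
```python
from plan import *
np.set_printoptions(precision=4,suppress=True)
c=cal('wrist');V=cv2.imread('pics/h3.png').max(2).astype(float)
s=manip.sense();tp=s['tool_pos'];print(tp,s['time'])
u=np.array([.9938,-.1113]);n=np.array([.1113,.9938]);O=np.array([.539,.1135])
z0=tp[2]-.2804
for r in(170,190,210,230):
    v=V[r,205:245];g=np.diff(v);k=g.argmax();w=g[k-2:k+3].clip(0);col=205.5+(np.arange(k-2,k+3)*w).sum()/w.sum()
    for z in(z0+.002,):
        p=ray(c,[[col,r]],z)[0][:2];print(r,col,'rel to handle',(p-tp[:2])@u,(p-tp[:2])@n)
for col in(250,270,290):
    v=V[140:190,col];g=np.diff(v);k=g.argmax();p=ray(c,[[col,140.5+k]],z0+.027)[0][:2];print('side',(p-tp[:2])@n,(p-O)@n)
print('handle x\'',(tp[:2]-O)@u,(tp[:2]-O)@n)
```

```text
[0.6082 0.1027 0.3285] 8.65
170 222.828 rel to handle -0.08216402585470751 0.023137552361359507
190 224.5625 rel to handle -0.08211725944340861 0.006297285887289073
210 226.25396825396825 rel to handle -0.0821170123826979 -0.011139357554237323
230 227.8684210526316 rel to handle -0.08219524449474293 -0.02921255333764657
side 0.03809596907500522 0.03503765004651072
side 0.03663886794647971 0.03358054891798521
side 0.03663927692596656 0.033580957897472064
handle x' 0.0700063895013765 -0.0030583190284944974
```

Call:
{"api": "send_rows", "payload": {"increments": [{"fingers": 0.5, "linear": [0, 0, 0.7], "delta_rot": [0, 0, 0]}, {"fingers": 0.5, "linear": [0, 0, 1.4], "delta_rot": [0, 0, 0]}, {"fingers": 0.5, "linear": [0, 0, 2.0], "delta_rot": [0, 0, 0]}, {"fingers": 0.5, "linear": [0, 0, 2.0], "delta_rot": [0, 0, 0]}]}}

```text
time: 9.05
tool_pos: [0.6078, 0.1027, 0.3077]
tcp_rot: [-3.138, 0.001, 1.459]
ft_force: [-0.9, 0.1, -1.7]
width: 0.0115
gripper_force: 61.3
```

Call:
{"api": "send_rows", "payload": {"increments": [{"fingers": 0.5, "linear": [0, 0, 0.7], "delta_rot": [0, 0, 0]}, {"fingers": 0.5, "linear": [0, 0, 1.3], "delta_rot": [0, 0, 0]}, {"fingers": 0.5, "linear": [0, 0, 1.7], "delta_rot": [0, 0, 0]}, {"fingers": 0.5, "linear": [0, 0, 1.9], "delta_rot": [0, 0, 0]}, {"fingers": 0.5, "linear": [0, 0, 2.0], "delta_rot": [0, 0, 0]}, {"fingers": 0.5, "linear": [0, 0, 2.05], "delta_rot": [0, 0, 0]}, {"fingers": 0.5, "linear": [0, 0, 2.05], "delta_rot": [0, 0, 0]}]}}

```text
time: 9.75
tool_pos: [0.6084, 0.1027, 0.2894]
tcp_rot: [3.141, -0.0, 1.459]
ft_force: [-0.0, 0.3, -1.2]
width: 0.0117
gripper_force: 61.3
```

Call:
{"api": "send_rows", "payload": {"increments": [{"fingers": 0.5, "linear": [0, 0, 0.15], "delta_rot": [0, 0, 0]}, {"fingers": 0.5, "linear": [0, 0, 0.28], "delta_rot": [0, 0, 0]}, {"fingers": 0.5, "linear": [0, 0, 0.35], "delta_rot": [0, 0, 0]}, {"fingers": 0.5, "linear": [0, 0, 0.35], "delta_rot": [0, 0, 0]}, {"fingers": 0.5, "linear": [0, 0, 0.35], "delta_rot": [0, 0, 0]}]}}

```text
time: 10.25
tool_pos: [0.6084, 0.1027, 0.2861]
tcp_rot: [3.141, -0.0, 1.459]
ft_force: [0.3, 0.6, 0.2]
width: 0.0115
gripper_force: 61.6
```

Call:
{"api": "send_rows", "payload": {"increments": [{"fingers": 0.5, "linear": [0, -0.3, 0.08], "delta_rot": [0, 0, 0]}, {"fingers": 0.5, "linear": [0, -0.8, 0.1], "delta_rot": [0, 0, 0]}, {"fingers": 0.5, "linear": [0, -1.3, 0.1], "delta_rot": [0, 0, 0]}, {"fingers": 0.5, "linear": [0, -1.8, 0.1], "delta_rot": [0, 0, 0]}, {"fingers": 0.5, "linear": [0, -2.3, 0.1], "delta_rot": [0, 0, 0]}, {"fingers": 0.5, "linear": [0, -2.7, 0.1], "delta_rot": [0, 0, 0]}, {"fingers": 0.5, "linear": [0, -3.1, 0.1], "delta_rot": [0, 0, 0]}, {"fingers": 0.5, "linear": [0, -3.5, 0.1], "delta_rot": [0, 0, 0]}, {"fingers": 0.5, "linear": [0, -3.9, 0.1], "delta_rot": [0, 0, 0]}, {"fingers": 0.5, "linear": [0, -4.3, 0.1], "delta_rot": [0, 0, 0]}, {"fingers": 0.5, "linear": [0, -4.7, 0.1], "delta_rot": [0, 0, 0]}, {"fingers": 0.5, "linear": [0, -5.1, 0.1], "delta_rot": [0, 0, 0]}, {"fingers": 0.5, "linear": [0, -5.5, 0.1], "delta_rot": [0, 0, 0]}]}}

```text
time: 11.55
tool_pos: [0.5541, 0.1088, 0.2864]
tcp_rot: [3.137, -0.0, 1.459]
ft_force: [4.2, -0.7, 5.7]
width: 0.0111
gripper_force: 62.4
```

Run:
```python
from plan import *
np.set_printoptions(precision=4,suppress=True)
done([0,0,2],[0,0,0]);done([0,0,2.05],[0,0,0]);done([0,0,.35],[0,0,0]);done([0,-5.5,.1],[0,0,0]);P0,R0=st();print(P0);show(P0,R0)
s=manip.sense();c=cal('wrist');im=imaging.grab_frame('wrist')[:,:,::-1];cv2.imwrite('pics/p1.png',im);V=im.max(2)
tp=s['tool_pos'];u=np.array([.9938,-.1113]);n=np.array([.1113,.9938]);O=np.array([.539,.1135])
print("handle",(tp[:2]-O)@u,(tp[:2]-O)@n)
hs=cv2.cvtColor(im,cv2.COLOR_BGR2HSV)
print(proj(c,[[*(O-.07*u+.02*n),.017],[*(O-.07*u-.025*n),.017],[*(O-.0*u-.0*n),.017]]))
# beads: hue/sat sample
for q in proj(c,[[*(O-.07*u+.015*n),.017],[*(O-.07*u-.025*n),.017]]).round().astype(int): print(q,hs[q[1],q[0]])
```

```text
[0.5535 0.1092 0.285 ]
meas-cmd mm [ 0.5 -0.4  1.4] rot [-0.0045  0.0003  0.0004]
target [0.5535 0.1092 0.285 ] inc ([0.0, 0.0, 0.0], [0.0, 0.0, 0.0])
handle 0.015510553838490275 -0.003017193451743186
[[212.7868 172.4759]
 [217.7944 226.1819]
 [301.8744 196.8839]]
[213 179] [ 28  18 211]
[218 226] [ 26  22 199]
```

Call:
{"api": "send_rows", "payload": {"increments": [{"fingers": 0.5, "linear": [0, -0.2, 0], "delta_rot": [0, 0, 0]}, {"fingers": 0.5, "linear": [0, -0.4, 0], "delta_rot": [0, 0, 0]}, {"fingers": 0.5, "linear": [0, -0.6, 0], "delta_rot": [0, 0, 0]}, {"fingers": 0.5, "linear": [0, -0.8, 0], "delta_rot": [0, 0, 0]}, {"fingers": 0.5, "linear": [0, -1.0, 0], "delta_rot": [0, 0, 0]}, {"fingers": 0.5, "linear": [0, -1.2, 0], "delta_rot": [0, 0, 0]}, {"fingers": 0.5, "linear": [0, -1.35, 0], "delta_rot": [0, 0, 0]}, {"fingers": 0.5, "linear": [0, -1.5, 0], "delta_rot": [0, 0, 0]}, {"fingers": 0.5, "linear": [0, -1.6, 0], "delta_rot": [0, 0, 0]}, {"fingers": 0.5, "linear": [0, -1.6, 0], "delta_rot": [0, 0, 0]}]}}

```text
time: 12.6
tool_pos: [0.5383, 0.1106, 0.2864]
tcp_rot: [3.137, -0.0, 1.459]
ft_force: [2.3, -1.5, 5.7]
width: 0.0114
gripper_force: 62.4
```

Run:
```python
from plan import *
np.set_printoptions(precision=4,suppress=True)
done([0,-1.6,0],[0,0,0]);P0,R0=st();show(P0,R0)
s=manip.sense();c=cal('wrist');im=imaging.grab_frame('wrist')[:,:,::-1];cv2.imwrite('pics/p2.png',im)
tp=s['tool_pos'];u=np.array([.9938,-.1113]);n=np.array([.1113,.9938]);O=np.array([.539,.1135])
print("handle",(tp[:2]-O)@u,(tp[:2]-O)@n)
p=proj(c,[[*(O-.085*u),.006],[*(O-.05*u),.006]]).round().astype(int);print(p)
x,y=p[0];cv2.imwrite('pics/p2v.png',cv2.resize(im[110:290,150:380],None,fx=3,fy=3,interpolation=cv2.INTER_CUBIC))
```

```text
meas-cmd mm [ 0.6 -0.4  1.4] rot [-0.0044  0.0004  0.0003]
target [0.5376 0.111  0.285 ] inc ([0.0, 0.0, 0.0], [0.0, 0.0, 0.0])
handle -0.00041394715358783783 -0.0029364861876657548
[[221 194]
 [262 194]]
```

View pics/p2v.png

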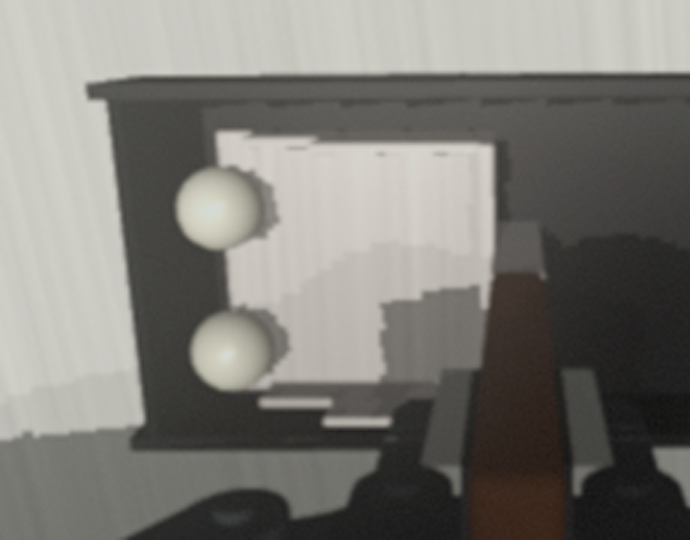

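The close view shows both beads now on the pan's lip, at crop (217,207) and (230,350), held against the leaning end wall. The lip is about 2 mm short of the wall's foot. I'll push on slowly.

Call:
{"api": "send_rows", "payload": {"increments": [{"fingers": 0.5, "linear": [0, -0.1, 0], "delta_rot": [0, 0, 0]}, {"fingers": 0.5, "linear": [0, -0.2, 0], "delta_rot": [0, 0, 0]}, {"fingers": 0.5, "linear": [0, -0.3, 0], "delta_rot": [0, 0, 0]}, {"fingers": 0.5, "linear": [0, -0.4, 0], "delta_rot": [0, 0, 0]}, {"fingers": 0.5, "linear": [0, -0.5, 0], "delta_rot": [0, 0, 0]}, {"fingers": 0.5, "linear": [0, -0.5, 0], "delta_rot": [0, 0, 0]}]}}

```text
time: 13.25
tool_pos: [0.5337, 0.1111, 0.2866]
tcp_rot: [3.136, -0.0, 1.459]
ft_force: [4.5, -1.3, 6.2]
width: 0.011
gripper_force: 62.4
```

```bash
cat > beads.py <<'E'
from plan import *
np.set_printoptions(precision=4,suppress=True)
def find(box,zs):
    c=cal('wrist');im=imaging.grab_frame('wrist')[:,:,::-1].copy();s=manip.sense()
    x0,x1,y0,y1=box;g=cv2.medianBlur(im,3)[y0:y1,x0:x1]
    hs=cv2.cvtColor(g,cv2.COLOR_BGR2HSV).astype(int);m=(hs[...,2]>110)&(hs[...,1]>=14)&(hs[...,0]>18)&(hs[...,0]<45)
    for ce,st_,_ in blobs(m,60): print('blob',ce+[x0,y0],st_[2:])
    cc=cv2.HoughCircles(cv2.cvtColor(g,cv2.COLOR_BGR2GRAY),cv2.HOUGH_GRADIENT,1,20,param1=80,param2=10,minRadius=10,maxRadius=18)
    print('circ',None if cc is None else (cc[0][:5]+[x0,y0,0]).round(1).tolist())
    return im,c,s
E
python3 - <<'E'
from beads import *
done([0,-.5,0],[0,0,0]);P0,R0=st();show(P0,R0)
im,c,s=find((190,340,140,250),0);cv2.imwrite('pics/p3.png',im)
V=im.max(2)
for r in (150,193): print(V[r,210:240])
print(s['ft_force'])
E
```

```text
meas-cmd mm [ 1.1 -0.4  1.6] rot [-0.006   0.0004  0.0003]
target [0.5327 0.1116 0.285 ] inc ([0.0, 0.0, 0.0], [0.0, 0.0, 0.0])
blob [229.5572 178.9182] [ 37  54 795]
blob [253.697  193.4242] [ 26  28 165]
blob [303.6897 186.092 ] [20 20 87]
blob [294.988 220.515] [ 34  32 334]
blob [233.5434 225.93  ] [ 34  28 657]
circ [[231.5, 226.5, 13.0], [230.5, 180.5, 16.3]]
[73 73 73 74 73 72 73 73 72 74 73 73 80 86 89 89 90 90 89 89 90 89 89 90
 89 90 90 91 91 92]
[ 69  69  70  70  69  70  71  68  69  69  68  68  69  74  93 136 171 185
 188 189 191 194 198 199 202 205 203 200 199 201]
[ 3.8493 -0.9179  4.4444]
```

Run:
```python
from plan import *
P0,R0=st();a=-.1118
Rs0=R0*Ro.from_euler('xyz',[np.pi,0,np.pi/2]).inv();S0=P0-Rs0.apply([.045,0,.28]);print(S0,Rs0.as_euler('xyz'))
for t in(.03,.06,.1,.15,.2,.25,.3):
    Rs=Rs0*Ro.from_euler('y',t);piv=S0+Rs0.apply([.051,0,0])+[0,0,.002]
    f=.087*(1-np.cos(t))+.15*.087*np.sin(t)
    S=piv-Rs.apply([.051,0,0])-Rs0.apply([f,0,0])
    P=S+Rs.apply([.045,0,.28]);print(t,inc(P0,R0,P,Rs*Ro.from_euler('xyz',[np.pi,0,np.pi/2])))
```

```text
[0.48794501 0.1165687  0.005     ] [-1.11022302e-16  0.00000000e+00 -1.11496327e-01]
0.03 ([-0.0, 0.8, -0.21], [0.03, -0.0, 0.0])
0.06 ([-0.0, 1.59, -0.19], [0.06, -0.0, 0.0])
0.1 ([-0.0, 2.62, -0.12], [0.1, -0.0, -0.0])
0.15 ([0.0, 3.9, 0.02], [0.15, -0.0, -0.0])
0.2 ([0.0, 5.14, 0.24], [0.2, -0.0, 0.0])
0.25 ([0.0, 6.35, 0.52], [0.25, -0.0, 0.0])
0.3 ([-0.0, 7.53, 0.87], [0.3, -0.0, 0.0])
```

Call:
{"api": "send_rows", "payload": {"increments": [{"fingers": 0.5, "linear": [0, 0.4, -0.15], "delta_rot": [0.015, 0, 0]}, {"fingers": 0.5, "linear": [0, 0.8, -0.21], "delta_rot": [0.03, 0, 0]}, {"fingers": 0.5, "linear": [0, 1.2, -0.2], "delta_rot": [0.045, 0, 0]}, {"fingers": 0.5, "linear": [0, 1.59, -0.19], "delta_rot": [0.06, 0, 0]}, {"fingers": 0.5, "linear": [0, 2.1, -0.15], "delta_rot": [0.08, 0, 0]}, {"fingers": 0.5, "linear": [0, 2.62, -0.12], "delta_rot": [0.1, 0, 0]}, {"fingers": 0.5, "linear": [0, 3.26, -0.05], "delta_rot": [0.125, 0, 0]}, {"fingers": 0.5, "linear": [0, 3.9, 0.02], "delta_rot": [0.15, 0, 0]}, {"fingers": 0.5, "linear": [0, 4.52, 0.13], "delta_rot": [0.175, 0, 0]}, {"fingers": 0.5, "linear": [0, 5.14, 0.24], "delta_rot": [0.2, 0, 0]}, {"fingers": 0.5, "linear": [0, 5.75, 0.38], "delta_rot": [0.225, 0, 0]}, {"fingers": 0.5, "linear": [0, 6.35, 0.52], "delta_rot": [0.25, 0, 0]}, {"fingers": 0.5, "linear": [0, 6.94, 0.69], "delta_rot": [0.275, 0, 0]}, {"fingers": 0.5, "linear": [0, 7.53, 0.87], "delta_rot": [0.3, 0, 0]}, {"fingers": 0.5, "linear": [0, 7.53, 0.87], "delta_rot": [0.3, 0, 0]}, {"fingers": 0.5, "linear": [0, 7.53, 0.87], "delta_rot": [0.3, 0, 0]}]}}

```text
time: 14.9
tool_pos: [0.6066, 0.103, 0.2748]
tcp_rot: [-2.836, 0.0, 1.459]
ft_force: [-0.8, -0.1, -1.4]
width: 0.0117
gripper_force: 61.4
```

Run:
```python
from beads import *
done([0,7.53,.87],[.3,0,0]);P0,R0=st();show(P0,R0)
im,c,s=find((190,400,100,260),0);cv2.imwrite('pics/p4.png',im);print(s['ft_force'])
Rt=Ro.from_euler('xyz',s['tcp_rot']);Rs=Rt*Ro.from_euler('xyz',[np.pi,0,np.pi/2]).inv();S=s['tool_pos']-Rs.apply([.045,0,.28]);print('scoop',S,Rs.as_euler('xyz'))
q=proj(c,[S+Rs.apply(p) for p in([-.036,.035,.002],[-.036,-.035,.002],[.034,.035,.002],[.034,-.035,.002],[.023,.018,.013],[.023,-.022,.013])]);print(q)
# push back to level axis: lift straight up 9cm in world
show(P0+[0,0,.09],R0)
```

```text
meas-cmd mm [-0.9 -0.2 -1.5] rot [ 0.0052 -0.0002  0.0003]
target [0.6075 0.1032 0.2763] inc ([0.0, 0.0, 0.0], [0.0, 0.0, 0.0])
blob [297.525  176.2991] [ 33  38 739]
blob [296.0856 223.3138] [ 29  36 596]
blob [263.1833 229.8333] [12 16 60]
circ [[296.5, 178.5, 11.8], [299.5, 221.5, 12.2], [289.5, 253.5, 11.0]]
[ 0.0572 -0.5352 -0.5943]
scoop [0.4807 0.117  0.0213] [-0.0004  0.304  -0.1116]
[[222.361  155.6544]
 [229.1476 236.6487]
 [309.1463 155.6307]
 [309.9777 236.7497]
 [294.7817 179.0789]
 [295.883  227.0573]]
meas-cmd mm [-0.9 -0.2 -1.4] rot [ 0.004  -0.0004  0.0001]
target [0.6075 0.1032 0.3663] inc ([-0.0, -2.66, -8.6], [0.0, 0.0, 0.0])
```

Both beads sit at the back of the pan, at (297,177) and (298,222). The predicted rear positions were (295,179) and (296,227). Next I'll lift straight up.

Call:
{"api": "send_rows", "payload": {"increments": [{"fingers": 0.5, "linear": [0, -0.15, -0.5], "delta_rot": [0, 0, 0]}, {"fingers": 0.5, "linear": [0, -0.44, -1.43], "delta_rot": [0, 0, 0]}, {"fingers": 0.5, "linear": [0, -0.89, -2.87], "delta_rot": [0, 0, 0]}, {"fingers": 0.5, "linear": [0, -1.48, -4.8], "delta_rot": [0, 0, 0]}, {"fingers": 0.5, "linear": [0, -2.07, -6.7], "delta_rot": [0, 0, 0]}, {"fingers": 0.5, "linear": [0, -2.66, -8.6], "delta_rot": [0, 0, 0]}, {"fingers": 0.5, "linear": [0, -3.1, -10.0], "delta_rot": [0, 0, 0]}, {"fingers": 0.5, "linear": [0, -3.4, -11.0], "delta_rot": [0, 0, 0]}, {"fingers": 0.5, "linear": [0, -3.55, -11.5], "delta_rot": [0, 0, 0]}, {"fingers": 0.5, "linear": [0, -3.55, -11.5], "delta_rot": [0, 0, 0]}, {"fingers": 0.5, "linear": [0, -3.55, -11.5], "delta_rot": [0, 0, 0]}]}}

```text
time: 16.05
tool_pos: [0.6077, 0.1028, 0.3958]
tcp_rot: [-2.841, 0.0, 1.459]
ft_force: [-0.3, -0.7, -1.6]
width: 0.0111
gripper_force: 61.3
```

Run:
```python
from beads import *
done([0,-3.55,-11.5],[0,0,0]);P0,R0=st();show(P0,R0)
im,c,s=find((190,400,100,260),0)
Rs0=R0*Ro.from_euler('xyz',[np.pi,0,np.pi/2]).inv();S0=P0-Rs0.apply([.045,0,.28]);print('scoop',S0,Rs0.as_euler('xyz'))
D=np.array([.4832,-.4085]);u=np.array([np.cos(.87),np.sin(.87)])
S1=np.array([*(D+.061*u),.125])
k=np.linspace(0,1,19)[1:];k=k*k*(3-2*k)
for x in k: print([str(v) for v in inc(P0,R0,*sc2tcp(S0+(S1-S0)*x,-.1118+(.87+.1118)*x,.3))])
P,R=sc2tcp(S1,.87,.3);print(P,np.hypot(*P[:2]),s['joints'])
```

```text
meas-cmd mm [ 0.1 -0.4 -0.8] rot [ 0.0007 -0.0001  0.0002]
target [0.6076 0.1032 0.3967] inc ([0.0, 0.0, 0.0], [0.0, 0.0, 0.0])
blob [258.8855 163.2672] [ 17  22 131]
blob [297.2036 175.0324] [ 34  36 771]
blob [251.25   186.7812] [14 21 96]
blob [261.7761 188.4179] [11 18 67]
blob [234.3939 194.0101] [18 23 99]
blob [303.7312 199.2903] [17 21 93]
blob [295.5234 224.2037] [ 28  34 535]
circ [[297.5, 178.5, 12.7], [300.5, 222.5, 11.8]]
scoop [0.4826 0.1172 0.1425] [-0.      0.3    -0.1115]
['[-0.31, 0.08, -0.01]', '[-0.0, -0.0025, -0.0081]']
['[-1.2, 0.32, -0.03]', '[0.0, -0.0099, -0.0319]']
['[-2.58, 0.66, -0.07]', '[-0.0, -0.0214, -0.0692]']
['[-4.4, 1.09, -0.11]', '[-0.0, -0.0365, -0.1181]']
['[-6.58, 1.57, -0.14]', '[-0.0, -0.0546, -0.1766]']
['[-9.06, 2.05, -0.16]', '[-0.0, -0.0751, -0.2429]']
['[-11.78, 2.51, -0.16]', '[-0.0, -0.0974, -0.3149]']
['[-14.67, 2.93, -0.14]', '[-0.0, -0.1209, -0.3908]']
['[-17.66, 3.28, -0.1]', '[-0.0, -0.145, -0.4687]']
['[-20.69, 3.57, -0.04]', '[-0.0, -0.1691, -0.5465]']
['[-23.69, 3.78, 0.04]', '[-0.0, -0.1925, -0.6224]']
['[-26.58, 3.92, 0.14]', '[-0.0, -0.2148, -0.6945]']
['[-29.28, 4.01, 0.24]', '[-0.0, -0.2353, -0.7607]']
['[-31.7, 4.06, 0.34]', '[-0.0, -0.2534, -0.8193]']
['[-33.75, 4.07, 0.43]', '[-0.0, -0.2686, -0.8682]']
['[-35.33, 4.07, 0.51]', '[-0.0, -0.2801, -0.9055]']
['[-36.35, 4.07, 0.55]', '[-0.0, -0.2875, -0.9293]']
['[-36.71, 4.06, 0.57]', '[-0.0, -0.2901, -0.9377]']
[ 0.6036 -0.2658  0.3792] 0.6595321606698523 [0.0479 0.5065 0.6128 1.975  0.0469 1.7234]
```

Call:
{"api": "send_rows", "payload": {"increments": [{"fingers": 0.5, "linear": [-0.31, 0.08, 0], "delta_rot": [0, -0.0025, -0.0081]}, {"fingers": 0.5, "linear": [-1.2, 0.32, -0.03], "delta_rot": [0, -0.0099, -0.0319]}, {"fingers": 0.5, "linear": [-2.58, 0.66, -0.07], "delta_rot": [0, -0.0214, -0.0692]}, {"fingers": 0.5, "linear": [-4.4, 1.09, -0.11], "delta_rot": [0, -0.0365, -0.1181]}, {"fingers": 0.5, "linear": [-6.58, 1.57, -0.14], "delta_rot": [0, -0.0546, -0.1766]}, {"fingers": 0.5, "linear": [-9.06, 2.05, -0.16], "delta_rot": [0, -0.0751, -0.2429]}, {"fingers": 0.5, "linear": [-11.78, 2.51, -0.16], "delta_rot": [0, -0.0974, -0.3149]}, {"fingers": 0.5, "linear": [-14.67, 2.93, -0.14], "delta_rot": [0, -0.1209, -0.3908]}, {"fingers": 0.5, "linear": [-17.66, 3.28, -0.1], "delta_rot": [0, -0.145, -0.4687]}, {"fingers": 0.5, "linear": [-20.69, 3.57, -0.04], "delta_rot": [0, -0.1691, -0.5465]}, {"fingers": 0.5, "linear": [-23.69, 3.78, 0.04], "delta_rot": [0, -0.1925, -0.6224]}, {"fingers": 0.5, "linear": [-26.58, 3.92, 0.14], "delta_rot": [0, -0.2148, -0.6945]}, {"fingers": 0.5, "linear": [-29.28, 4.01, 0.24], "delta_rot": [0, -0.2353, -0.7607]}, {"fingers": 0.5, "linear": [-31.7, 4.06, 0.34], "delta_rot": [0, -0.2534, -0.8193]}, {"fingers": 0.5, "linear": [-33.75, 4.07, 0.43], "delta_rot": [0, -0.2686, -0.8682]}, {"fingers": 0.5, "linear": [-35.33, 4.07, 0.51], "delta_rot": [0, -0.2801, -0.9055]}, {"fingers": 0.5, "linear": [-36.35, 4.07, 0.55], "delta_rot": [0, -0.2875, -0.9293]}, {"fingers": 0.5, "linear": [-36.71, 4.06, 0.57], "delta_rot": [0, -0.2901, -0.9377]}, {"fingers": 0.5, "linear": [-36.71, 4.06, 0.57], "delta_rot": [0, -0.2901, -0.9377]}, {"fingers": 0.5, "linear": [-36.71, 4.06, 0.57], "delta_rot": [0, -0.2901, -0.9377]}]}}

```text
time: 18.1
tool_pos: [0.6036, -0.2657, 0.3785]
tcp_rot: [-2.842, -0.001, 2.441]
ft_force: [-0.5, 0.6, -2.3]
width: 0.0111
gripper_force: 61.3
```

Run:
```python
from beads import *
done([-36.71,4.06,.57],[0,-.2901,-.9377]);P0,R0=st();show(P0,R0)
im,c,s=find((190,400,100,260),0);cv2.imwrite('pics/d1.png',im);print(s['time'],s['joints'])
# dish in the wrist view
hs=cv2.cvtColor(im,cv2.COLOR_BGR2HSV).astype(int);m=(hs[...,1]>90)&(hs[...,0]<20)&(hs[...,2]>60)
for ce,b,l in blobs(m,150): print('orange',ce,b)
print('dish rim predicted',proj(c,[[.4832+.066*np.cos(t),-.4085+.066*np.sin(t),.036] for t in np.arange(4)*np.pi/2]).round(0).tolist())
Rs0=R0*Ro.from_euler('xyz',[np.pi,0,np.pi/2]).inv();S0=P0-Rs0.apply([.045,0,.28]);print('scoop',S0,Rs0.as_euler('xyz'))
# wrist-view: pivot on the lip
D=np.array([.4832,-.4085]);u=np.array([np.cos(.87),np.sin(.87)])
def pose(zl,t):
    lip=np.array([*(D+.025*u),zl]);Rs=Ro.from_euler('z',.87)*Ro.from_euler('y',t);S=lip-Rs.apply([-.036,0,0])
    return sc2tcp(S,.87,t)
for zl,t in((.13,.3),(.1,.24),(.075,.18),(.055,.12),(.055,.06),(.055,.03),(.055,0),(.05,-.04),(.05,-.08),(.05,-.12),(.05,-.18),(.05,-.26),(.05,-.36),(.05,-.5),(.05,-.64),(.05,-.75)):
    P,R=pose(zl,t);print(zl,t,P.round(3),*inc(P0,R0,P,R))
```

```text
meas-cmd mm [ 0.   0.1 -0.7] rot [-0.0004  0.0013 -0.0003]
target [ 0.6036 -0.2658  0.3792] inc ([0.0, 0.0, 0.0], [0.0, 0.0, 0.0])
blob [212.0786 112.8843] [ 42  27 458]
blob [384.7568 147.1319] [ 39  56 925]
blob [303.5764 143.0764] [ 28  31 144]
blob [316.7297 176.0934] [  73   40 1413]
blob [390.0149 167.8358] [21 18 67]
blob [389.6735 179.0306] [20 18 98]
blob [296.8844 219.6116] [ 30  31 623]
circ [[297.5, 177.5, 13.0], [297.5, 220.5, 11.4], [284.5, 147.5, 15.2], [353.5, 149.5, 17.4]]
18.15 [-0.4542  0.4731  0.5433  1.717  -0.2901  0.2572]
orange [370.4979  71.6379] [  301     0   141   146 10836]
orange [250.5829 145.2815] [ 211  119   94   89 2860]
orange [145.8158 212.2569] [ 106  169   81   89 5419]
orange [580.6243 256.2102] [ 527  226  107   62 2441]
orange [319.7543 275.2514] [308 267  26  17 175]
dish rim predicted [[290.0, 220.0], [295.0, 139.0], [221.0, 131.0], [221.0, 206.0]]
scoop [ 0.5225 -0.3619  0.125 ] [-0.    0.3   0.87]
0.13 0.3 [ 0.603 -0.267  0.374] [-0.0, 0.01, 0.59] [-0.0, 0.0, 0.0]
0.1 0.24 [ 0.593 -0.278  0.353] [-0.0, -0.79, 3.02] [-0.06, 0.0, 0.0]
0.075
[... 323 characters left out ...]
.41, 6.61] [-0.3, 0.0, 0.0]
0.05 -0.04 [ 0.544 -0.336  0.333] [-0.0, -7.42, 7.13] [-0.34, 0.0, 0.0]
0.05 -0.08 [ 0.537 -0.345  0.336] [-0.0, -8.58, 7.22] [-0.38, 0.0, 0.0]
0.05 -0.12 [ 0.53  -0.354  0.338] [-0.0, -9.74, 7.36] [-0.42, 0.0, 0.0001]
0.05 -0.18 [ 0.518 -0.367  0.34 ] [-0.0, -11.47, 7.65] [-0.48, 0.0, 0.0001]
0.05 -0.26 [ 0.503 -0.385  0.341] [-0.0, -13.73, 8.2] [-0.56, 0.0, 0.0001]
0.05 -0.36 [ 0.485 -0.407  0.341] [-0.0, -16.49, 9.14] [-0.66, 0.0, 0.0001]
0.05 -0.5 [ 0.459 -0.438  0.335] [-0.0, -20.16, 10.91] [-0.8, 0.0, 0.0001]
0.05 -0.64 [ 0.433 -0.468  0.323] [0.0, -23.56, 13.18] [-0.94, 0.0, 0.0001]
0.05 -0.75 [ 0.414 -0.49   0.31 ] [0.0, -25.98, 15.27] [-1.05, 0.0, 0.0001]
```

Run:
```python
from beads import *
im=cv2.imread('pics/d1.png');c=cal('wrist')
hs=cv2.cvtColor(im,cv2.COLOR_BGR2HSV).astype(int);m=(hs[...,1]>90)&(hs[...,0]<20)&(hs[...,2]>40)
q=proj(c,[[.4832+.066*np.cos(t),-.4085+.066*np.sin(t),.036] for t in np.arange(36)*np.pi/18]);print('pred ext',q.min(0),q.max(0))
for r in range(110,240,10):
    x=np.where(m[r,180:330])[0]+180
    print(r,(x.min(),x.max()) if len(x) else None,[tuple(hs[r,k]) for k in (205,215)])
# measured left-arc rim points -> circle fit at z=.036 with the known radius .066
b=[l for ce,s,l in blobs(m,150) if s[0]<260 and s[1]>100 and s[0]>190]
cr=im[100:260,180:420];cv2.imwrite('pics/d1v.png',cv2.resize(cr,None,fx=3,fy=3,interpolation=cv2.INTER_CUBIC))
```

```text
pred ext [207.4557 116.5972] [308.7716 228.358 ]
110 None [(np.int64(59), np.int64(64), np.int64(119)), (np.int64(38), np.int64(17), np.int64(120))]
120 (np.int64(242), np.int64(267)) [(np.int64(38), np.int64(15), np.int64(134)), (np.int64(30), np.int64(14), np.int64(146))]
130 (np.int64(226), np.int64(287)) [(np.int64(30), np.int64(10), np.int64(199)), (np.int64(30), np.int64(9), np.int64(195))]
140 (np.int64(218), np.int64(297)) [(np.int64(26), np.int64(11), np.int64(194)), (np.int64(30), np.int64(10), np.int64(196))]
150 (np.int64(214), np.int64(303)) [(np.int64(26), np.int64(10), np.int64(196)), (np.int64(11), np.int64(127), np.int64(168))]
160 (np.int64(211), np.int64(221)) [(np.int64(30), np.int64(10), np.int64(197)), (np.int64(10), np.int64(122), np.int64(152))]
170 (np.int64(211), np.int64(222)) [(np.int64(23), np.int64(12), np.int64(196)), (np.int64(10), np.int64(120), np.int64(153))]
180 (np.int64(213), np.int64(223)) [(np.int64(26), np.int64(10), np.int64(196)), (np.int64(10), np.int64(123), np.int64(154))]
190 (np.int64(216), np.int64(224)) [(np.int64(27), np.int64(12), np.int64(193)), (np.int64(11), np.int64(79), np.int64(203))]
200 (np.int64(180), np.int64(225)) [(np.int64(26), np.int64(10), np.int64(195)), (np.int64(26), np.int64(10), np.int64(196))]
210 (np.int64(180), np.int64(186)) [(np.int64(26), np.int64(10), np.int64(195)), (np.int64(30), np.int64(10), np.int64(197))]
220 (np.int64(180), np.int64(186)) [(np.int64(23), np.int64(12), np.int64(197)), (np.int64(26), np.int64(9), np.int64(195))]
230 (np.int64(180), np.int64(183)) [(np.int64(26), np.int64(10), np.int64(195)), (np.int64(30), np.int64(9), np.int64(194))]
```

View pics/d1v.png

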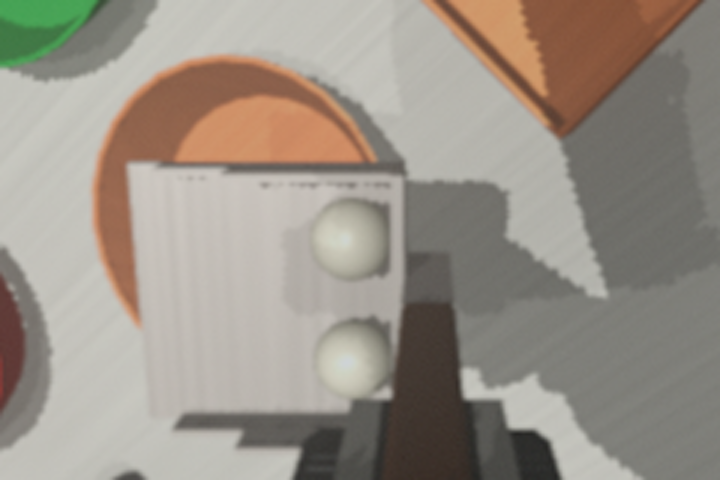

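The picture shows both beads at the back of the pan above the round dish. The rim's left edge is near column 211 and its top near row 119. I'll fit the dish centre from these rim points.

Run:
```python
from beads import *
from scipy.optimize import least_squares
c=cal('wrist')
p=ray(c,[(211,160),(211,170),(213,180),(216,190),(214,150),(218,140),(226,130),(242,120),(267,120),(287,130),(297,140),(303,150)],.036)[:,:2]
r=least_squares(lambda x:np.hypot(*(p-x[:2]).T)-.066,[.483,-.408]);print(r.x,r.fun*1000)
D=r.x[:2];P0,R0=st();u=np.array([np.cos(.87),np.sin(.87)])
def pose(zl,t):
    lip=np.array([*(D+.025*u),zl]);Rs=Ro.from_euler('z',.87)*Ro.from_euler('y',t);S=lip-Rs.apply([-.036,0,0]);return sc2tcp(S,.87,t)
for zl,t in((.11,.3),(.095,.24),(.075,.18),(.06,.12),(.055,.06),(.055,.03),(.055,0),(.052,-.04),(.05,-.08),(.05,-.12),(.05,-.18),(.05,-.26),(.05,-.36),(.05,-.5),(.05,-.64),(.05,-.75)):
    P,R=pose(zl,t);print(zl,t,*inc(P0,R0,P,R))
```

```text
[ 0.4879 -0.4063] [ 0.4983 -0.2651 -1.5834 -1.8953 -0.3339  0.4025  0.4363  0.8932 -0.1128
 -0.5875 -0.9686 -1.831 ]
0.11 0.3 [-0.22, 1.05, 2.36] [-0.0, 0.0, 0.0]
0.095 0.24 [-0.22, -0.2, 3.36] [-0.06, 0.0, 0.0]
0.075 0.18 [-0.22, -1.32, 4.93] [-0.12, 0.0, 0.0]
0.06 0.12 [-0.22, -2.61, 6.14] [-0.18, 0.0, 0.0]
0.055 0.06 [-0.22, -4.21, 6.49] [-0.24, 0.0, 0.0]
0.055 0.03 [-0.22, -5.08, 6.47] [-0.27, 0.0, 0.0]
0.055 0 [-0.22, -5.96, 6.47] [-0.3, 0.0, 0.0]
0.052 -0.04 [-0.22, -7.03, 6.8] [-0.34, 0.0, 0.0]
0.05 -0.08 [-0.22, -8.14, 7.08] [-0.38, 0.0, 0.0]
0.05 -0.12 [-0.22, -9.29, 7.22] [-0.42, 0.0, 0.0001]
0.05 -0.18 [-0.22, -11.02, 7.51] [-0.48, 0.0, 0.0001]
0.05 -0.26 [-0.22, -13.28, 8.07] [-0.56, 0.0, 0.0001]
0.05 -0.36 [-0.22, -16.04, 9.01] [-0.66, 0.0, 0.0001]
0.05 -0.5 [-0.22, -19.71, 10.77] [-0.8, 0.0, 0.0001]
0.05 -0.64 [-0.22, -23.11, 13.04] [-0.94, 0.0, 0.0001]
0.05 -0.75 [-0.22, -25.53, 15.13] [-1.05, 0.0, 0.0001]
```

Call:
{"api": "send_rows", "payload": {"increments": [{"fingers": 0.5, "linear": [-0.22, 0.5, 1.2], "delta_rot": [0, 0, 0]}, {"fingers": 0.5, "linear": [-0.22, 1.05, 2.36], "delta_rot": [0, 0, 0]}, {"fingers": 0.5, "linear": [-0.22, 0.4, 2.86], "delta_rot": [-0.03, 0, 0]}, {"fingers": 0.5, "linear": [-0.22, -0.2, 3.36], "delta_rot": [-0.06, 0, 0]}, {"fingers": 0.5, "linear": [-0.22, -0.76, 4.15], "delta_rot": [-0.09, 0, 0]}, {"fingers": 0.5, "linear": [-0.22, -1.32, 4.93], "delta_rot": [-0.12, 0, 0]}, {"fingers": 0.5, "linear": [-0.22, -1.97, 5.53], "delta_rot": [-0.15, 0, 0]}, {"fingers": 0.5, "linear": [-0.22, -2.61, 6.14], "delta_rot": [-0.18, 0, 0]}, {"fingers": 0.5, "linear": [-0.22, -3.4, 6.32], "delta_rot": [-0.21, 0, 0]}, {"fingers": 0.5, "linear": [-0.22, -4.21, 6.49], "delta_rot": [-0.24, 0, 0]}, {"fingers": 0.5, "linear": [-0.22, -4.65, 6.48], "delta_rot": [-0.255, 0, 0]}, {"fingers": 0.5, "linear": [-0.22, -5.08, 6.47], "delta_rot": [-0.27, 0, 0]}, {"fingers": 0.5, "linear": [-0.22, -5.52, 6.47], "delta_rot": [-0.285, 0, 0]}, {"fingers": 0.5, "linear": [-0.22, -5.96, 6.47], "delta_rot": [-0.3, 0, 0]}, {"fingers": 0.5, "linear": [-0.22, -6.5, 6.64], "delta_rot": [-0.32, 0, 0]}, {"fingers": 0.5, "linear": [-0.22, -7.03, 6.8], "delta_rot": [-0.34, 0, 0]}, {"fingers": 0.5, "linear": [-0.22, -7.58, 6.94], "delta_rot": [-0.36, 0, 0]}, {"fingers": 0.5, "linear": [-0.22, -8.14, 7.08], "delta_rot": [-0.38, 0, 0]}, {"fingers": 0.5, "linear": [-0.22, -8.72, 7.15], "delta_rot": [-0.4, 0, 0]}, {"fingers": 0.5, "linear": [-0.22, -9.29, 7.22], "delta_rot": [-0.42, 0, 0]}]}}

```text
time: 20.15
tool_pos: [0.5339, -0.3522, 0.3375]
tcp_rot: [3.02, 0.0, 2.441]
ft_force: [0.2, 0.4, -1.7]
width: 0.0115
gripper_force: 61.3
```

Run:
```python
from beads import *
done([-.22,-9.29,7.22],[-.42,0,0]);P0,R0=st();show(P0,R0)
D=np.array([.4879,-.4063]);u=np.array([np.cos(.87),np.sin(.87)])
def pose(zl,t):
    lip=np.array([*(D+.025*u),zl]);Rs=Ro.from_euler('z',.87)*Ro.from_euler('y',t);S=lip-Rs.apply([-.036,0,0]);return sc2tcp(S,.87,t)
for zl,t in((.05,-.18),(.05,-.26),(.05,-.36),(.05,-.46),(.05,-.56)):
    P,R=pose(zl,t);print(zl,t,*inc(P0,R0,P,R))
im,c,s=find((190,400,100,260),0);print(proj(c,[[*D,.016]]),s['time'],s['joints'])
```

```text
meas-cmd mm [-0.4 -0.8 -0.2] rot [-0.0015 -0.      0.0003]
target [ 0.5343 -0.3513  0.3377] inc ([0.0, 0.0, 0.0], [0.0, 0.0, 0.0])
0.05 -0.18 [0.0, -1.7, -0.43] [-0.06, 0.0, 0.0001]
0.05 -0.26 [0.0, -3.99, -0.86] [-0.14, 0.0, 0.0001]
0.05 -0.36 [0.0, -6.89, -1.12] [-0.24, 0.0, 0.0001]
0.05 -0.46 [0.0, -9.8, -1.1] [-0.34, 0.0, 0.0001]
0.05 -0.56 [0.0, -12.7, -0.78] [-0.44, 0.0, 0.0001]
blob [259.2754 119.9128] [ 143   55 3362]
blob [306.8137 104.4314] [ 15  12 102]
blob [316.7079 106.8427] [17 16 89]
blob [275.5942 177.742 ] [ 23  22 345]
blob [281.9957 224.588 ] [ 37  22 466]
blob [243.3913 253.4565] [ 38  16 230]
circ [[330.5, 129.5, 13.8], [299.5, 170.5, 13.7], [278.5, 219.5, 14.6]]
[[205.6948 188.8264]] 20.2 [-0.7164  0.3414  0.301   1.5318  0.1211 -0.0142]
```

Call:
{"api": "send_rows", "payload": {"increments": [{"fingers": 0.5, "linear": [0, -0.57, -0.14], "delta_rot": [-0.02, 0, 0]}, {"fingers": 0.5, "linear": [0, -1.13, -0.29], "delta_rot": [-0.04, 0, 0]}, {"fingers": 0.5, "linear": [0, -1.7, -0.43], "delta_rot": [-0.06, 0, 0]}, {"fingers": 0.5, "linear": [0, -2.27, -0.54], "delta_rot": [-0.08, 0, 0]}, {"fingers": 0.5, "linear": [0, -2.84, -0.65], "delta_rot": [-0.1, 0, 0]}, {"fingers": 0.5, "linear": [0, -3.41, -0.75], "delta_rot": [-0.12, 0, 0]}, {"fingers": 0.5, "linear": [0, -3.99, -0.86], "delta_rot": [-0.14, 0, 0]}, {"fingers": 0.5, "linear": [0, -4.57, -0.92], "delta_rot": [-0.16, 0, 0]}, {"fingers": 0.5, "linear": [0, -5.15, -0.97], "delta_rot": [-0.18, 0, 0]}, {"fingers": 0.5, "linear": [0, -6.89, -1.12], "delta_rot": [-0.24, 0, 0]}, {"fingers": 0.5, "linear": [0, -8.35, -1.11], "delta_rot": [-0.29, 0, 0]}, {"fingers": 0.5, "linear": [0, -9.8, -1.1], "delta_rot": [-0.34, 0, 0]}, {"fingers": 0.5, "linear": [0, -11.25, -0.94], "delta_rot": [-0.39, 0, 0]}, {"fingers": 0.5, "linear": [0, -12.7, -0.78], "delta_rot": [-0.44, 0, 0]}, {"fingers": 0.5, "linear": [0, -12.7, -0.78], "delta_rot": [-0.44, 0, 0]}, {"fingers": 0.5, "linear": [0, -12.7, -0.78], "delta_rot": [-0.44, 0, 0]}]}}

```text
time: 21.8
tool_pos: [0.4522, -0.4491, 0.3296]
tcp_rot: [2.582, -0.0, 2.44]
ft_force: [0.3, 0.8, -0.7]
width: 0.0115
gripper_force: 61.4
```

Run:
```python
from beads import *
done([0,-12.7,-.78],[-.44,0,0]);P0,R0=st();show(P0,R0)
im,c,s=find((150,400,80,280),0);cv2.imwrite('pics/e1.png',im)
Rs=Ro.from_euler('xyz',s['tcp_rot'])*Ro.from_euler('xyz',[np.pi,0,np.pi/2]).inv();S=s['tool_pos']-Rs.apply([.045,0,.28])
print('pan corners',proj(c,[S+Rs.apply(p) for p in([-.036,.035,.002],[-.036,-.035,.002],[.034,.035,.002],[.034,-.035,.002])]).round().tolist())
print('dish c',proj(c,[[.4879,-.4063,.016]]),S,s['time'])
def blobsof(n,D):
    t=imaging.grab_frame(n)[:,:,::-1].copy();cv2.imwrite(f'pics/e1_{n}.png',t);ct=cal(n);q=proj(ct,[D])[0];x,y=q.round().astype(int);h=cv2.cvtColor(t,cv2.COLOR_BGR2HSV).astype(int)
    r=18 if n=='top' else 22
    m=(h[...,1]<70)&(h[...,2]>120);w=np.zeros_like(m);w[y-r:y+r,x-r:x+r]=1
    for ce,b,_ in blobs(m&w,5): print(n,ce,b,ray(ct,[ce],.016)[0],'dist',np.linalg.norm(ray(ct,[ce],.016)[0][:2]-D[:2]))
blobsof('top',[.4855,-.4075,.016]);blobsof('scene',[.4855,-.4075,.016])
# retreat: level, raised
P,R=sc2tcp([.53,-.34,.15],.87,-.3);show(P,R)
```

```text
meas-cmd mm [-0.2 -0.7 -0.6] rot [ 0.0002 -0.0002  0.0012]
target [ 0.4524 -0.4484  0.3302] inc ([0.0, 0.0, 0.0], [0.0, 0.0, 0.0])
blob [251.0938  96.8229] [38 35 96]
blob [283.6806 129.2222] [31 29 72]
blob [308.6512 185.2326] [ 34  37 215]
blob [160.1106 273.4038] [ 27  13 208]
circ [[290.5, 255.5, 13.0]]
pan corners [[223.0, 156.0], [230.0, 237.0], [310.0, 156.0], [310.0, 237.0]]
dish c [[188.9116 192.7392]] [ 0.5239 -0.3642  0.069 ] 21.85
top [392.6277 193.1898] [385 186  17  17 137] [ 0.5144 -0.3709  0.016 ] dist 0.046624628006273025
top [388.2473 213.4516] [385 197  14  23  93] [ 0.4433 -0.3551  0.016 ] dist 0.06725219860533567
top [413.9333 206.6667] [412 204   5   6  15] [ 0.4679 -0.4441  0.016 ] dist 0.040580042154588915
top [408.5862 212.7241] [406 210   6   6  29] [ 0.4466 -0.4253  0.016 ] dist 0.042791945828200985
scene [275.155  172.3339] [261 148  44  44 587] [ 0.5172 -0.4047  0.016 ] dist 0.03184956220715048
scene [300.     150.1633] [295 148  10   6  49] [ 0.3783 -0.511   0.016 ] dist 0.14901333013341042
scene [280.5789 159.1579] [277 154  11  11  76] [ 0.4677 -0.4809  0.016 ] dist 0.07554977802001911
scene [292.  163.5] [290 162   5   4  18] [ 0.4429 -0.4335  0.016 ] dist 0.04990755691647374
meas-cmd mm [0.6 0.3 0.3] rot [ 0.0005 -0.0004 -0.0013]
target [ 0.5044 -0.3704  0.4308] inc ([1.06, 13.23, -3.57], [0.26, 0.0, 0.0001])
```

Both beads are in the dish. The top view shows them at (414,207) and (409,213), about 41 and 43 mm from its centre. Now I'll lift away and return the scoop to its known free spot.

Run:
```python
from beads import *
P0,R0=st();Rs=R0*Ro.from_euler('xyz',[np.pi,0,np.pi/2]).inv();S0=P0-Rs.apply([.045,0,.28])
S1=S0+[0,0,.08];S2=np.array([.569,-.078,.10])
for k in(.3,.7,1): print('up',*inc(P0,R0,P0+[0,0,.08*k],R0))
for k in np.linspace(0,1,15)[1:]:
    k=k*k*(3-2*k);print(*inc(P0,R0,*sc2tcp(S1+(S2-S1)*k,.87+(-.155-.87)*k,-.56*(1-k))))
```

```text
up [-0.0, 1.27, -2.03] [0.0, 0.0, 0.0]
up [-0.0, 2.97, -4.74] [0.0, 0.0, 0.0]
up [-0.0, 4.25, -6.78] [0.0, 0.0, 0.0]
[0.38, 4.75, -6.49] [0.0081, -0.0079, 0.0128]
[1.41, 6.15, -5.66] [0.031, -0.0294, 0.0486]
[2.89, 8.32, -4.34] [0.066, -0.0609, 0.1047]
[4.6, 11.11, -2.59] [0.1106, -0.0983, 0.178]
[6.33, 14.35, -0.47] [0.162, -0.1377, 0.2656]
[7.89, 17.84, 1.92] [0.2174, -0.1757, 0.3641]
[9.16, 21.37, 4.45] [0.2738, -0.2096, 0.4695]
[10.09, 24.74, 6.99] [0.3285, -0.2375, 0.5776]
[10.68, 27.77, 9.42] [0.379, -0.2585, 0.6836]
[11.0, 30.32, 11.6] [0.4233, -0.2727, 0.7823]
[11.13, 32.34, 13.44] [0.4595, -0.2811, 0.8684]
[11.15, 33.8, 14.84] [0.4866, -0.2851, 0.9365]
[11.14, 34.68, 15.74] [0.5036, -0.2864, 0.9812]
[11.13, 34.98, 16.06] [0.5096, -0.2867, 0.9972]
```

Call:
{"api": "send_rows", "payload": {"increments": [{"fingers": 0.5, "linear": [0, 1.27, -2.03], "delta_rot": [0, 0, 0]}, {"fingers": 0.5, "linear": [0, 2.97, -4.74], "delta_rot": [0, 0, 0]}, {"fingers": 0.5, "linear": [0, 4.25, -6.78], "delta_rot": [0, 0, 0]}, {"fingers": 0.5, "linear": [0.38, 4.75, -6.49], "delta_rot": [0.0081, -0.0079, 0.0128]}, {"fingers": 0.5, "linear": [1.41, 6.15, -5.66], "delta_rot": [0.031, -0.0294, 0.0486]}, {"fingers": 0.5, "linear": [2.89, 8.32, -4.34], "delta_rot": [0.066, -0.0609, 0.1047]}, {"fingers": 0.5, "linear": [4.6, 11.11, -2.59], "delta_rot": [0.1106, -0.0983, 0.178]}, {"fingers": 0.5, "linear": [6.33, 14.35, -0.47], "delta_rot": [0.162, -0.1377, 0.2656]}, {"fingers": 0.5, "linear": [7.89, 17.84, 1.92], "delta_rot": [0.2174, -0.1757, 0.3641]}, {"fingers": 0.5, "linear": [9.16, 21.37, 4.45], "delta_rot": [0.2738, -0.2096, 0.4695]}, {"fingers": 0.5, "linear": [10.09, 24.74, 6.99], "delta_rot": [0.3285, -0.2375, 0.5776]}, {"fingers": 0.5, "linear": [10.68, 27.77, 9.42], "delta_rot": [0.379, -0.2585, 0.6836]}, {"fingers": 0.5, "linear": [11.0, 30.32, 11.6], "delta_rot": [0.4233, -0.2727, 0.7823]}, {"fingers": 0.5, "linear": [11.13, 32.34, 13.44], "delta_rot": [0.4595, -0.2811, 0.8684]}, {"fingers": 0.5, "linear": [11.15, 33.8, 14.84], "delta_rot": [0.4866, -0.2851, 0.9365]}, {"fingers": 0.5, "linear": [11.14, 34.68, 15.74], "delta_rot": [0.5036, -0.2864, 0.9812]}, {"fingers": 0.5, "linear": [11.13, 34.98, 16.06], "delta_rot": [0.5096, -0.2867, 0.9972]}, {"fingers": 0.5, "linear": [11.13, 34.98, 16.06], "delta_rot": [0.5096, -0.2867, 0.9972]}, {"fingers": 0.5, "linear": [11.13, 34.98, 16.06], "delta_rot": [0.5096, -0.2867, 0.9972]}]}}

```text
time: 23.85
tool_pos: [0.613, -0.0853, 0.3795]
tcp_rot: [-3.142, 0.0, 1.416]
ft_force: [0.3, 0.3, -0.6]
width: 0.0116
gripper_force: 61.3
```

Run:
```python
from beads import *
done([11.13,34.98,16.06],[.5096,-.2867,.9972]);P0,R0=st()
show(*sc2tcp([.569,-.078,.01],-.155,0));show(*sc2tcp([.569,-.078,.0],-.155,0))
n='top';D=np.array([.4855,-.4075,.016]);t=imaging.grab_frame(n)[:,:,::-1].copy();ct=cal(n);x,y=proj(ct,[D])[0].round().astype(int);h=cv2.cvtColor(t,cv2.COLOR_BGR2HSV).astype(int)
m=(h[...,1]<90)&(h[...,2]>120);w=np.zeros_like(m);w[y-16:y+16,x-16:x+16]=1
for ce,b,_ in blobs(m&w,5): print(ce,b,ray(ct,[ce],.016)[0],np.linalg.norm(ray(ct,[ce],.016)[0]-D))
```

```text
meas-cmd mm [-0.4 -0.4 -0.4] rot [-0.     -0.0002 -0.0002]
target [ 0.6135 -0.0849  0.29  ] inc ([-0.0, 0.0, 9.0], [-0.0, -0.0, -0.0])
meas-cmd mm [-0.4 -0.4 -0.4] rot [-0.     -0.0002 -0.0002]
target [ 0.6135 -0.0849  0.28  ] inc ([-0.0, 0.0, 10.0], [-0.0, -0.0, -0.0])
[388.8387 188.4839] [387 186   7   9  31] [ 0.5308 -0.3579  0.016 ] 0.06719726827469
[417.     186.5714] [415 186   4   3   7] [ 0.5386 -0.4558  0.016 ] 0.07179716587877052
[414.8529 205.9706] [412 203   7   7  34] [ 0.4703 -0.4473  0.016 ] 0.042562160594504635
[389.325 214.3  ] [387 208   9  10  40] [ 0.4404 -0.3588  0.016 ] 0.06636198165988094
[408.5 212.5] [406 210   6   6  32] [ 0.4474 -0.425   0.016 ] 0.0419662216647295
[417.     216.4286] [415 215   4   3   7] [ 0.434  -0.4541  0.016 ] 0.06945259124437689
```

Call:
{"api": "send_rows", "payload": {"increments": [{"fingers": 0.5, "linear": [0, 0, 3], "delta_rot": [0, 0, 0]}, {"fingers": 0.5, "linear": [0, 0, 6], "delta_rot": [0, 0, 0]}, {"fingers": 0.5, "linear": [0, 0, 8], "delta_rot": [0, 0, 0]}, {"fingers": 0.5, "linear": [0, 0, 9], "delta_rot": [0, 0, 0]}, {"fingers": 0.5, "linear": [0, 0, 9.4], "delta_rot": [0, 0, 0]}, {"fingers": 0.5, "linear": [0, 0, 9.7], "delta_rot": [0, 0, 0]}, {"fingers": 0.5, "linear": [0, 0, 9.85], "delta_rot": [0, 0, 0]}, {"fingers": 0.5, "linear": [0, 0, 9.95], "delta_rot": [0, 0, 0]}, {"fingers": 0.5, "linear": [0, 0, 10.0], "delta_rot": [0, 0, 0]}, {"fingers": 0.5, "linear": [0, 0, 10.0], "delta_rot": [0, 0, 0]}, {"fingers": 0.5, "linear": [0, 0, 10.0], "delta_rot": [0, 0, 0]}]}}

```text
time: 25.0
tool_pos: [0.6137, -0.0853, 0.2803]
tcp_rot: [3.14, 0.0, 1.416]
ft_force: [-1.0, 0.9, -1.3]
width: 0.0115
gripper_force: 61.5
```

Call:
{"api": "send_rows", "payload": {"increments": [{"fingers": 0.5, "linear": [0, 0, 0.1], "delta_rot": [0, 0, 0]}, {"fingers": 0.5, "linear": [0, 0, 0.1], "delta_rot": [0, 0, 0]}, {"fingers": 3, "linear": [0, 0, 0.1], "delta_rot": [0, 0, 0]}, {"fingers": 6, "linear": [0, 0, 0.1], "delta_rot": [0, 0, 0]}, {"fingers": 8.5, "linear": [0, 0, 0.1], "delta_rot": [0, 0, 0]}, {"fingers": 8.5, "linear": [0, 0, 0.1], "delta_rot": [0, 0, 0]}, {"fingers": 8.5, "linear": [0, 0, 0.1], "delta_rot": [0, 0, 0]}, {"fingers": 8.5, "linear": [0, 0, 0.1], "delta_rot": [0, 0, 0]}, {"fingers": 8.5, "linear": [0, 0, -1], "delta_rot": [0, 0, 0]}, {"fingers": 8.5, "linear": [0, 0, -4], "delta_rot": [0, 0, 0]}, {"fingers": 8.5, "linear": [0, 0, -8], "delta_rot": [0, 0, 0]}, {"fingers": 8.5, "linear": [0, 0, -12], "delta_rot": [0, 0, 0]}, {"fingers": 8.5, "linear": [-3, 0, -15], "delta_rot": [0, 0, 0]}, {"fingers": 8.5, "linear": [-8, 0, -15], "delta_rot": [0, 0, 0]}, {"fingers": 8.5, "linear": [-8, 0, -15], "delta_rot": [0, 0, 0]}, {"fingers": 8.5, "linear": [-8, 0, -15], "delta_rot": [0, 0, 0]}]}}

```text
time: 26.6
tool_pos: [0.6008, -0.1655, 0.4304]
tcp_rot: [3.141, -0.0, 1.413]
ft_force: [-0.5, 0.9, -0.9]
width: 0.0851
gripper_force: 0.0
```

Run:
```python
from beads import *
s=manip.sense();print(s['tool_pos'],s['width'],s['dq'].round(3))
c=cal('wrist');im=imaging.grab_frame('wrist')[:,:,::-1].copy();cv2.imwrite('pics/f.png',im)
h=cv2.cvtColor(im,cv2.COLOR_BGR2HSV).astype(int);m=(h[...,1]>80)&(h[...,0]<20)&(h[...,2]>70)
for ce,b,_ in blobs(m,80):
    if 60<ce[1]<230: print('brown',ce,b,ray(c,[ce],.15)[0])
u=np.array([np.cos(-.155),np.sin(-.155)]);n=np.array([-u[1],u[0]]);S=np.array([.569,-.078])
f=lambda x,y,z:[*(S+x*u+y*n),z]
print('pred handle top',proj(c,[f(.039,.013,.15),f(.051,.013,.15),f(.051,-.013,.15),f(.039,-.013,.15)]).round().tolist(),'pan',proj(c,[f(-.036,.035,.002),f(-.036,-.035,.002),f(.036,.037,.03)]).round().tolist())
```

```text
[ 0.6008 -0.1655  0.4304] 0.08505372322238705 [ 0.038  0.001 -0.023  0.     0.009  0.   ]
brown [620.7603 192.8428] [  589     0    51   367 12872] [ 0.8537 -0.2021  0.15  ]
brown [322.5     96.4188] [317  81  12  32 382] [ 0.6136 -0.0859  0.15  ]
brown [442.3289 176.2183] [ 434  140   18   70 1058] [ 0.7022 -0.1636  0.15  ]
pred handle top [[314.0, 77.0], [330.0, 77.0], [330.0, 113.0], [315.0, 113.0]] pan [[255.0, 73.0], [258.0, 132.0], [314.0, 68.0]]
```

The handle's top sits at (0.6136, -0.0859) at 150 mm height, within 1 mm of where it first stood, so the scoop is upright. The beads are at rest in the dish and the gripper is clear, so I'm handing in.

```bash
python3 -c "
from workcell import manip
print(manip.finish_job())"
```

```text
the job is handed in; nothing more can be done
None
```

I handed the job in at about 27 s (no verdict came back): both beads were at rest in the round rose-gold dish and the scoop was released upright on the counter, but my first try at setting the scoop in the tray pressed its stem on the tray wall at 77 N at the wrist (limit 120 N; the arm/gripper-body contact limit is 40 N).

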